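Scoop walnuts from the tub into the bowl

TASK

Using the scoop, move at least three of the six walnuts from the grey tub into the white bowl, without handling the walnuts with the fingers or ramming the tub; the other walnuts stay in the tub, none on the desk or in the scoop. Then lay the scoop back flat on its cork mat, about where it lay, and let go. Leave the bowl where it stands and the other things on the desk alone.

Things in the scene. Friction and masses are not known exactly. Their poses are not given: they have to be found in the camera images.
- tub: grey open storage tub, 250 (x) x 130 (y) x 55 mm high outside, walls and floor 5 mm thick, so 240 x 120 mm inside; it does not move. Origin: centre of the underside; x along its long side, away from the robot; inner floor at z = 5 mm. At the start the walnuts lie in its far half (+x)
- scoop: aluminium scoop, 160 g: flat pan 95 (x) x 104 (y) mm, floor 2.5 mm, walls 3 mm thick, 36 mm high, the sides sloping down to the lip over the front 52 mm; open at front (+x) and top. Bar handle 14 mm wide (y), 22 mm deep, about 125 mm long, leaves the back wall at 26 mm height and rises backwards (to -x) at 35 degrees to the pan floor. Origin: centre of the pan underside; z up
- scoop_lip (a point): middle of the scoop's front lip, underside (47.5 mm ahead of the scoop's origin)
- scoop_pan (a point): middle of the pan, 20 mm above its underside
- scoop_grip (a point): on the axis of the scoop's handle, 70 mm up from the pan's back wall; about 105 mm behind and 66 mm above the scoop's origin
- mat: cork mat, 260 (x) x 120 (y) x 4 mm, fixed to the desk, on which the scoop lies. Origin: centre of its underside
- bowl: white ceramic bowl, 164 mm across the rim, 116 mm at the foot, 65 mm high, wall 5 mm, inner floor at 6 mm, 600 g, loose. Origin: centre of the underside
- bowl_rim (a point): centre of the bowl's mouth, at rim height (65 mm above its underside)
- walnut0: brown walnut in its shell, about 36 x 31 x 31 mm, about 14 g. Origin: its centre
- walnut1: brown walnut in its shell, about 36 x 31 x 31 mm, about 14 g. Origin: its centre
- walnut2: brown walnut in its shell, about 36 x 31 x 31 mm, about 14 g. Origin: its centre
- walnut3: brown walnut in its shell, about 36 x 31 x 31 mm, about 14 g. Origin: its centre
- walnut4: brown walnut in its shell, about 36 x 31 x 31 mm, about 14 g. Origin: its centre
- walnut5: brown walnut in its shell, about 36 x 31 x 31 mm, about 14 g. Origin: its centre
- apple0: bystander: red apple, 78 mm across, 68 mm high. Origin: centre of the underside
- apple1: bystander: red apple, 78 mm across, 68 mm high. Origin: centre of the underside
- flask: bystander: dark steel flask, 68 mm across, 200 mm tall. Origin: centre of the underside
- mug: bystander: white mug, 82 mm across, 95 mm tall. Origin: centre of the underside
- soapbox: bystander: green plastic soap box, 95 x 60 x 28 mm, lying. Origin: centre of the underside
- phone: bystander: black phone, 150 x 74 x 9 mm, lying. Origin: centre of the underside
Not all that is in view belongs to the job. Of the things shaped like the scoop, the aluminium one is meant. What is shaped like the walnut4 but pink is not meant.

How it is judged (in metres and radians):
On the way:
1. at least one walnut is carried in the scoop, clear above the tub's rim (((height (world z) of walnut0 above 0.11 m and distance between walnut0 and scoop_pan below 0.055 m) or (height (world z) of walnut1 above 0.11 m and distance between walnut1 and scoop_pan below 0.055 m) or (height (world z) of walnut2 above 0.11 m and distance between walnut2 and scoop_pan below 0.055 m) or (height (world z) of walnut3 above 0.11 m and distance between walnut3 and scoop_pan below 0.055 m) or (height (world z) of walnut4 above 0.11 m and distance between walnut4 and scoop_pan below 0.055 m) or (height (world z) of walnut5 above 0.11 m and distance between walnut5 and scoop_pan below 0.055 m))), for 0.2 s.
At the end, for the whole second after the job is handed in: Three or more walnuts in the bowl (within 75 mm of the centre of its mouth), the rest in bowl or tub, all still; bowl upright; scoop let go and still, flat on the mat (origin within 80 mm of the mat's centre, at most 12 mm above the desk, tilt under 0.1 rad) ((distance between each of walnut0, walnut1, walnut2 and bowl_rim below 0.075 m or distance between each of walnut0, walnut1, walnut3 and bowl_rim below 0.075 m or distance between each of walnut0, walnut1, walnut4 and bowl_rim below 0.075 m or distance between each of walnut0, walnut1, walnut5 and bowl_rim below 0.075 m or distance between each of walnut0, walnut2, walnut3 and bowl_rim below 0.075 m or distance between each of walnut0, walnut2, walnut4 and bowl_rim below 0.075 m or distance between each of walnut0, walnut2, walnut5 and bowl_rim below 0.075 m or distance between each of walnut0, walnut3, walnut4 and bowl_rim below 0.075 m or distance between each of walnut0, walnut3, walnut5 and bowl_rim below 0.075 m or distance between each of walnut0, walnut4, walnut5 and bowl_rim below 0.075 m or distance between each of walnut1, walnut2, walnut3 and bowl_rim below 0.075 m or distance between each of walnut1, walnut2, walnut4 and bowl_rim below 0.075 m or distance between each of walnut1, walnut2, walnut5 and bowl_rim below 0.075 m or distance between each of walnut1, walnut3, walnut4 and bowl_rim below 0.075 m or distance between each of walnut1, walnut3, walnut5 and bowl_rim below 0.075 m or distance between each of walnut1, walnut4, walnut5 and bowl_rim below 0.075 m or distance between each of walnut2, walnut3, walnut4 and bowl_rim below 0.075 m or distance between each of walnut2, walnut3, walnut5 and bowl_rim below 0.075 m or distance between each of walnut2, walnut4, walnut5 and bowl_rim below 0.075 m or distance between each of walnut3, walnut4, walnut5 and bowl_rim below 0.075 m) and (distance between walnut0 and bowl_rim below 0.075 m or (x of walnut0 in the frame of tub between -0.12 and 0.12 m and y of walnut0 in the frame of tub between -0.06 and 0.06 m and z of walnut0 in the frame of tub between 0 and 0.06 m)) and (distance between walnut1 and bowl_rim below 0.075 m or (x of walnut1 in the frame of tub between -0.12 and 0.12 m and y of walnut1 in the frame of tub between -0.06 and 0.06 m and z of walnut1 in the frame of tub between 0 and 0.06 m)) and (distance between walnut2 and bowl_rim below 0.075 m or (x of walnut2 in the frame of tub between -0.12 and 0.12 m and y of walnut2 in the frame of tub between -0.06 and 0.06 m and z of walnut2 in the frame of tub between 0 and 0.06 m)) and (distance between walnut3 and bowl_rim below 0.075 m or (x of walnut3 in the frame of tub between -0.12 and 0.12 m and y of walnut3 in the frame of tub between -0.06 and 0.06 m and z of walnut3 in the frame of tub between 0 and 0.06 m)) and (distance between walnut4 and bowl_rim below 0.075 m or (x of walnut4 in the frame of tub between -0.12 and 0.12 m and y of walnut4 in the frame of tub between -0.06 and 0.06 m and z of walnut4 in the frame of tub between 0 and 0.06 m)) and (distance between walnut5 and bowl_rim below 0.075 m or (x of walnut5 in the frame of tub between -0.12 and 0.12 m and y of walnut5 in the frame of tub between -0.06 and 0.06 m and z of walnut5 in the frame of tub between 0 and 0.06 m)) and linear speed of each of walnut0, walnut1, walnut2, walnut3, walnut4, walnut5 below 0.03 m/s and angle between each of bowl, scoop's own z axis and vertical below 0.1 rad and horizontal distance between scoop and mat below 0.08 m and height (world z) of scoop below 0.012 m and linear speed of scoop below 0.02 m/s and contact force between the fingers and scoop below 0.2 N); the robot touches nothing.
It fails at once if the fingers touch a walnut (contact force between the fingers and walnut0 above 0.5 N or contact force between the fingers and walnut1 above 0.5 N or contact force between the fingers and walnut2 above 0.5 N or contact force between the fingers and walnut3 above 0.5 N or contact force between the fingers and walnut4 above 0.5 N or contact force between the fingers and walnut5 above 0.5 N).
It fails at once if the scoop rams the tub (over 60 N) (contact force between scoop and tub above 60 N).
It fails at once if the bowl is shifted by more than 40 mm (distance of bowl from where it was at the start of the episode above 0.04 m).
It fails at once if a bystander is shifted by more than 30 mm (distance of any of apple0, apple1, flask, mug, soapbox, phone from where it was at the start of the episode above 0.03 m).
It also fails if it takes over 72 s, if anything falls off the work surface, if the arm or the gripper's body presses on something with over 40 N, if the wrist force passes 120 N, or if a joint passes its speed limit or range.

ROBOT

A 6-joint arm with a two-finger parallel gripper is mounted at the origin on the work surface. World frame = base frame: x ahead of the robot, y to its left, z up, the work surface at z = 0. Lengths are in m, angles in degrees, forces in N, time in s.
With the tool pointing down it reaches from about 0.4 to 0.825 m from the base axis. Payload 7 kg.
Tool frame: the origin (TCP) lies midway between the tips of the shut fingers; the grasp point (between the pads) lies r.hold_point_z behind it (r.hold_point_z is the distance from the TCP to the grasp point, in m); z points along the fingers, x is the direction in which the jaws open and shut, and the axes are right-handed (so a half turn about z gives the same grasp; the last joint's range is limited). The gripper opens to 88 mm and grips with 3 to 60 N. Pads are 19 mm wide; open, the fingers measure 130 mm over their backs; the gripper's body (78 mm by 193 mm) begins 47 mm behind the grasp point.
Start: joints at [-52.248, 20.546, 0.682, 0, -70.136, -16.507], TCP at [0.245, -0.629, 0.227] pointing down, gripper open.
Joint ranges: [-176.03, 176.03], [-82.01, 121.73], [-58.28, 71.71], [-173.87, 95.51], [-174.79, -0.11], [-173.66, 173.66]. Speed limits (degrees/s): [136.94, 136.94, 172.46, 180, 180, 180].

INTERFACE

Orientations are given as [roll, pitch, yaw] about the fixed x, y, z axes, in that order (R = Rz(yaw) Ry(pitch) Rx(roll)).
In Python, from plant import get_state, viewer, close_job, r gives the robot as it stands.
- The arm moves only by the tool apply_moves, never from a script. Its argument "plan" is a list of rows, each a list of 3 entries, a list of its own where there are three numbers: the closure in counts, from 0 (fully open) to 255 (shut), then the shift along the tool's x, y, z in units of 50 mm (1.0 is 50 mm), then the turn about the tool's z in units of 6 degrees (1.0 is 6 degrees). A call has 1 to 12 rows; each row shifts and turns the commanded pose from where the row before left it, along the tool's axes as they then stand; what a row does not reach is not made up. A row lasts 1/8 s, in which the tool goes at most 62.5 mm and 10.7 degrees, less where a joint would pass 70% of its speed; a pose out of reach is approached as far as the arm can. A call is refused whole if a number of a shift passes 1 or a number of a turn 1, either way. A call with a gripper value outside its range is refused whole. The fingers move at their own pace and stop on an object; "squeeze" is the grip in N (left out, the last holds). Time passes only in rows, so rows that do not move let the fingers close. It gives the time, the measured TCP pose, the force and the opening at its end, in the units of the state.
- get_state(): the state, without advancing time (a new reading comes with each control period).
- viewer.capture(name): name is "side" or "top"; returns a dict with "frame" (384x512x3 uint8, blue, green, red), "K" (3x3 intrinsics, pixels), "D" ([k1, k2, p1, p2, k3] as OpenCV has them; the pictures are not rectified), "R" (3x3) and "t" (3): a world point X has camera coordinates R X + t. Camera axes: x right, y down, z forward; pixel columns grow to the right and rows downward; lengths in m; the calibration is good to about 2 mm. A picture is of the moment at which its call begins. There is no depth.
- close_job(): hands the job in, once; it reports no verdict.
The state is a dict: "time_s": time; "joints": joint angles; "qd": joint speeds; "joint_torque": joint torques, N m; "tcp_pos": TCP position; "eef_rot": TCP orientation; "contact_force": force on the tool from outside, world axes, zero at the start; "moment": the same for the moment, N m; "gripper_width": finger opening in m.
Only numpy, scipy, OpenCV 4.12 (cv2) and the standard library are available. Lean on these libraries where they do the work, as an engineer would, in place of code of your own. Each camera call takes 0.05 s, during which the arm holds its last target.

## Working session

There is one attempt and no reset: what is moved stays moved. The work goes in short steps, Python scripts to look and compute and a tool call to move; the robot and the scene stay as the last step left them, time stands still between calls to the robot, and variables do not carry over. Pictures are saved under pics/ and viewed, and the job is handed in when it is done.

Besides the shell and the picture viewer there is one more tool, called after ">>>" as name(argument=value, ...), one argument or row to a line, values as JSON. apply_moves: Moves the arm, as the interface text tells. Its arguments: {"type":"object","properties":{"plan":{"type":"array","items":{"type":"array"}},"squeeze":{"type":"number"}},"required":["plan"]}

```bash
ls; mkdir -p pics
python3 - <<'E'
from plant import get_state, viewer, r
import cv2,numpy as np
s=get_state();print(s, r.hold_point_z)
for n in("side","top"):
    c=viewer.capture(n);cv2.imwrite(f"pics/{n}0.png",c["frame"]);print(n,c["K"],c["D"],c["R"],c["t"])
E
```

```text
pics
{'time_s': 0.0, 'joints': array([-5.22489821e+01,  2.05906242e+01,  6.34618797e-01, -1.99589433e-02,
       -7.01370221e+01, -1.65058576e+01]), 'qd': array([-0.03805211, -0.036682  , -0.02489022, -0.01503357,  0.06457538,
       -0.00019727]), 'joint_torque': array([-3.02228966e-05, -5.82711232e+01,  2.93046767e+01,  6.99704379e+00,
        6.85980282e-03, -1.22556180e-04]), 'tcp_pos': array([ 0.24437718, -0.62868387,  0.22563878]), 'eef_rot': array([-1.79991557e+02, -9.45250420e-02,  1.11238357e+02]), 'contact_force': array([-0.46467123, -0.40900856, -0.24542388]), 'moment': array([ 0.02646105, -0.01234313, -0.06845876]), 'gripper_width': 0.08789551919941788} 0.0188
side [[413.52823388   0.         249.95394594]
 [  0.         413.52823388 188.41748545]
 [  0.           0.           1.        ]] [-0.07051408  0.          0.          0.          0.        ] [[ 0.98324643 -0.18148526  0.01701654]
 [-0.12079643 -0.71865599 -0.68479324]
 [ 0.13650892  0.67126497 -0.72853871]] [-0.47019077  0.09882777  1.17435108]
top [[500.07927336   0.         246.8614051 ]
 [  0.         500.07927336 195.47728371]
 [  0.           0.           1.        ]] [-0.09883273  0.          0.          0.          0.        ] [[-0.01270178 -0.99977731 -0.01685216]
 [-0.99641487  0.01406525 -0.08342404]
 [ 0.08364249  0.01573211 -0.99637163]] [0.02545226 0.48999285 1.24987058]
```

View pics/side0.png

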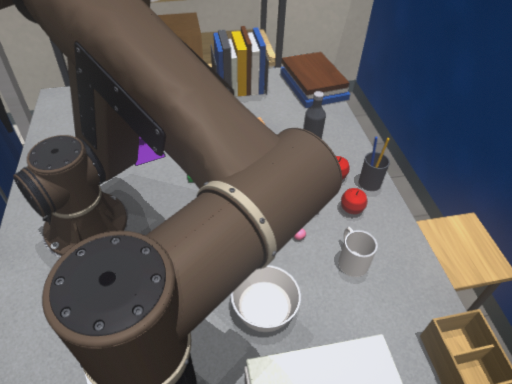

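View pics/top0.png

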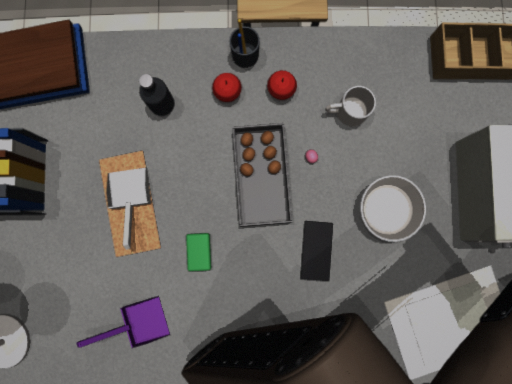

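Top view: the aluminium scoop is at about (128,195) on the cork mat, and the purple lookalike is at (145,322). The tub is at (262,175) with six brown walnuts, the pink one at (311,156) is outside it, and the bowl is at (390,209). In the side view the arm hides the scoop. I'll crop and measure from the top first.

```bash
cat > h.py <<'E'
import cv2,numpy as np
from plant import get_state, viewer, r
from scipy.spatial.transform import Rotation as Ro
def ray(c,px):
    p=cv2.undistortPoints(np.array(px,float).reshape(-1,1,2),c["K"],np.array(c["D"])).reshape(-1,2)
    d=np.c_[p,np.ones(len(p))]@c["R"]; o=-c["R"].T@c["t"]; return o,d/np.linalg.norm(d,axis=1)[:,None]
def onz(c,px,z):
    o,d=ray(c,px); return o+d*((z-o[2])/d[:,2])[:,None]
def tri(c1,p1,c2,p2):
    o1,d1=ray(c1,p1);o2,d2=ray(c2,p2);out=[]
    for a,b in zip(d1,d2):
        A=np.c_[a,-b];s=np.linalg.lstsq(A,o2-o1,rcond=None)[0]
        P,Q=o1+a*s[0],o2+b*s[1];out.append((*((P+Q)/2),np.linalg.norm(P-Q)))
    return np.array(out)
def proj(c,X):
    return cv2.projectPoints(np.array(X,float).reshape(-1,1,3),cv2.Rodrigues(c["R"])[0],c["t"],c["K"],np.array(c["D"]))[0].reshape(-1,2)
E
python3 - <<'E'
from h import *
c=viewer.capture("top");f=c["frame"]
def crop(n,x0,y0,x1,y1,k):
    cv2.imwrite(f"pics/{n}.png",cv2.resize(f[y0:y1,x0:x1],None,fx=k,fy=k,interpolation=cv2.INTER_CUBIC))
crop("c_scoop",90,140,180,265,4.5);crop("c_tub",220,110,330,240,4.5)
hsv=cv2.cvtColor(f,cv2.COLOR_BGR2HSV)
print("mat hsv",hsv[240,145],hsv[160,112],"pan",hsv[188,130],"wal",hsv[139,247],"tubfloor",hsv[205,262],"bowl",hsv[209,390])
m=((hsv[...,0]>5)&(hsv[...,0]<22)&(hsv[...,1]>100)).astype(np.uint8)*255
m2=np.zeros_like(m);m2[145:262,92:168]=m[145:262,92:168]
pts=cv2.findNonZero(m2);hu=cv2.convexHull(pts);rc=cv2.minAreaRect(hu);b=cv2.boxPoints(rc)
print("mat",b, onz(c,b,0.004).round(4)); 
w=np.zeros_like(m);w[120:185,238:285]=((hsv[...,1]>90)&((hsv[...,0]<20)))[120:185,238:285]*255
n,l,s,ce=cv2.connectedComponentsWithStats(w)
for i in range(1,n):
    if s[i,4]>20:print("w",s[i],ce[i].round(1),onz(c,[ce[i]],0.02).round(4))
E
```

```text
mat hsv [ 15 124 173] [ 14 127 173] pan [135   3 180] wal [ 12 158 131] tubfloor [170   6 119] bowl [135   3 179]
mat [[ 97.990036 158.41144 ]
 [142.44182  150.37799 ]
 [160.12175  248.20694 ]
 [115.66997  256.2404  ]] [[0.595  0.4093 0.004 ]
 [0.614  0.2909 0.004 ]
 [0.3589 0.2438 0.004 ]
 [0.3391 0.3598 0.004 ]]
w [261 131  13  13 128] [266.8 137. ] [[ 0.6404 -0.0343  0.02  ]]
w [241 132  12  14 127] [246.5 138.8] [[0.6365 0.0181 0.02  ]]
w [243 147  12  14 126] [248.4 153.7] [[0.5978 0.0136 0.02  ]]
w [264 146  12  13 125] [269.5 152.1] [[ 0.601  -0.0406  0.02  ]]
w [268 161  13  13 128] [274.1 166.9] [[ 0.5626 -0.0515  0.02  ]]
w [240 163  13  13 127] [246.2 169.2] [[0.5578 0.0197 0.02  ]]
```

View pics/c_scoop.png

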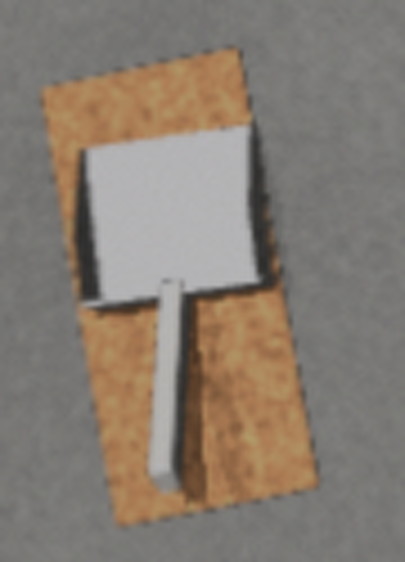

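View pics/c_tub.png

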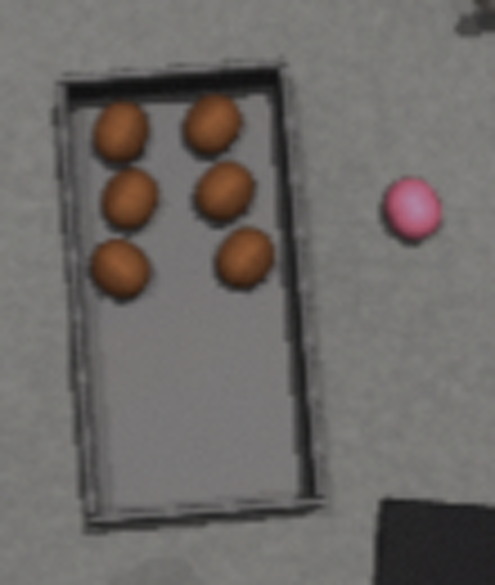

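Top crop: the aluminium scoop lies on the cork mat and faces up the image. Its lip is at about (128,171) and its handle end at (127,247). The tub crop shows six brown walnuts in two columns. This scoop is the one I want. Next I'll measure its axis, the tub and the bowl from the top.

```bash
cat >> h.py <<'E'
def go(pos,yaw=None,step=None):
    "print what is needed in tool axes/units"
    s=get_state();R=Ro.from_euler('xyz',s["eef_rot"],degrees=True).as_matrix()
    d=R.T@(np.array(pos)-s["tcp_pos"])/0.05
    t=0 if yaw is None else -((yaw-s["eef_rot"][2]+180)%360-180)/6
    print("tool shift units",d.round(3),"turn units",round(t,3),"norm mm",np.linalg.norm(d)*50)
E
python3 - <<'E'
from h import *
c=viewer.capture("top");f=c["frame"]
hsv=cv2.cvtColor(f,cv2.COLOR_BGR2HSV);H,S,V=cv2.split(hsv)
# pan floor + handle bright grey
m=((S<25)&(V>150)).astype(np.uint8)*255
k=np.zeros_like(m);k[150:252,100:160]=m[150:252,100:160]
n,l,s,ce=cv2.connectedComponentsWithStats(k)
for i in range(1,n):
    if s[i,4]>20:
        print("scoop comp",s[i],ce[i]); 
# handle rows
for y in range(205,250,4):
    xs=np.where((S[y,105:155]<30)&(V[y,105:155]>140))[0]+105
    print(y,xs.min() if len(xs) else None,xs.max() if len(xs) else None,end=' | ')
b=np.zeros_like(m);b[165:250,350:435]=m[165:250,350:435]
n,l,s,ce=cv2.connectedComponentsWithStats(b);i=1+np.argmax(s[1:,4])
print("\nbowl",s[i],ce[i]);hu=cv2.convexHull(cv2.findNonZero((l==i).astype(np.uint8)));e=cv2.fitEllipse(hu);print(e,onz(c,[e[0]],0.065),onz(c,[e[0]],.006))
cv2.imwrite("pics/c_bowl.png",cv2.resize(f[160:255,340:440],None,fx=4,fy=4))
# tub corners (rim outer, hand read from crop at 4.5x, origin 220,110)
p=np.array([[57,82],[283,66],[322,508],[87,525]])/4.5+[220,110]
q=onz(c,p,0.055);print("tub rim",q.round(4),q.mean(0));print(np.linalg.norm(q-np.roll(q,-1,0),axis=1))
# pan corners: lip corners at floor z .0065 ; 
p=np.array([[88,150],[248,126]])/4.5+[90,140];q=onz(c,p,0.0065);print("lip",q,np.linalg.norm(q[0]-q[1]))
p=np.array([[85,306],[273,285]])/4.5+[90,140];q=onz(c,p,0.04);print("back top corners",q,np.linalg.norm(q[0]-q[1]))
p=np.array([[159,474],[172,285]])/4.5+[90,140];print("handle top end/start",onz(c,p[:1],0.004+.026+.0717+.009),onz(c,p[1:],0.04))
print("cams", -viewer.capture("side")["R"].T@viewer.capture("side")["t"])
E
```

```text
scoop comp [ 110  168   37   78 1360] [127.64779412 191.925     ]
205 113 129 | 209 125 129 | 213 125 129 | 217 125 128 | 221 125 128 | 225 124 128 | 229 124 128 | 233 124 128 | 237 124 127 | 241 123 127 | 245 124 126 | 249 None None | 
bowl [ 364  185   48   49 1822] [387.39242591 209.09989023]
((387.4252014160156, 209.07557678222656), (47.233131408691406, 48.68349075317383), 155.87301635742188) [[ 0.44821373 -0.3263797   0.065     ]] [[ 0.45131415 -0.34208889  0.006     ]]
tub rim [[ 0.657   0.0518  0.055 ]
 [ 0.6641 -0.0742  0.055 ]
 [ 0.4182 -0.0907  0.055 ]
 [ 0.4107  0.0378  0.055 ]] [ 0.53750168 -0.0188241   0.055     ]
[0.12612967 0.24645715 0.12879628 0.24675781]
lip [[0.55456448 0.37692718 0.0065    ]
 [0.56694868 0.28292258 0.0065    ]] 0.09481684140819437
back top corners [[0.46182788 0.36777979 0.04      ]
 [0.47225112 0.26088064 0.04      ]] 0.10740611226244005
handle top end/start [[0.36841062 0.30656071 0.1107    ]] [[0.47300579 0.31817103 0.04      ]]
cams [ 0.31394204 -0.80261027  0.93123783]
```

>>> apply_moves(
  plan=[
    [0,[0.6,0.8,-0.6],0],
    [0,[0.8,0.6,-0.6],0],
    [0,[0.9,0.6,-0.4],0],
    [0,[1,0.5,0],0],
    [0,[1,0.5,0],0],
    [0,[1,0.4,0],0],
    [0,[1,0.4,0],0],
    [0,[1,0.2,0],0],
    [0,[1,0.1,0],0],
    [0,[1,0,0],0],
    [0,[1,0,0],0],
    [0,[1,-0.2,0],0],
  ],
)

```text
time_s: 1.8
tcp_pos: [0.2345, -0.0513, 0.3078]
eef_rot: [179.9, -0.0, 111.2]
contact_force: [-0.3, 1.4, 0.4]
gripper_width: 0.0878
```

>>> apply_moves(
  plan=[
    [0,[0.84,0.68,0],0.0],
    [0,[0.84,0.68,0],0],
    [0,[0.84,0.68,0],0],
    [0,[0.84,0.68,0],0],
    [0,[0.84,0.68,0],0],
    [0,[0.84,0.68,0],0],
    [0,[0.84,0.68,0],0],
    [0,[0,0,0],1],
    [0,[0,0,0],1],
    [0,[0,0,0],0],
  ],
)

```text
time_s: 3.05
tcp_pos: [0.3505, 0.3084, 0.3076]
eef_rot: [-180.0, 0.0, 99.3]
contact_force: [-0.2, -0.8, 0.5]
gripper_width: 0.0878
```

Run:
```python
from h import *
for n in("side","top"):
    c=viewer.capture(n);cv2.imwrite(f"pics/{n}1.png",cv2.resize(c["frame"],(800,600)))
```

```text
(no output)
```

View pics/side1.png

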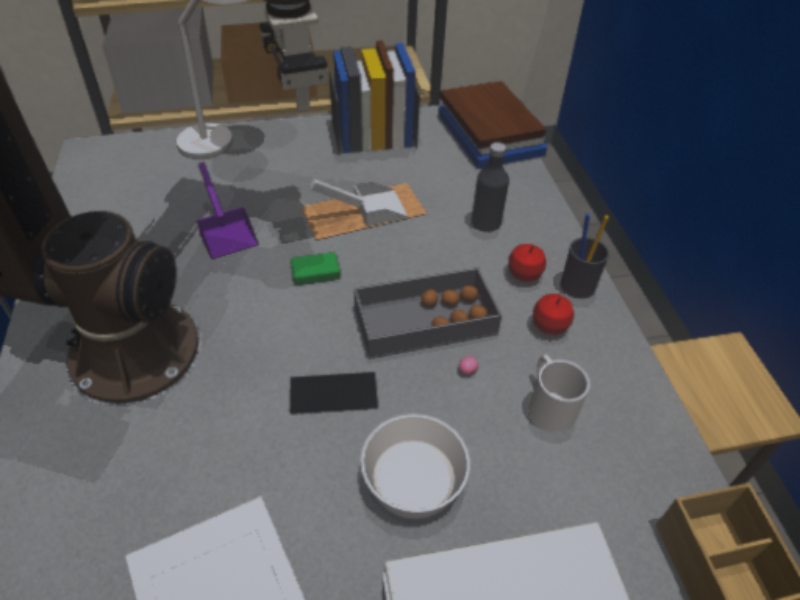

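View pics/c_bowl.png

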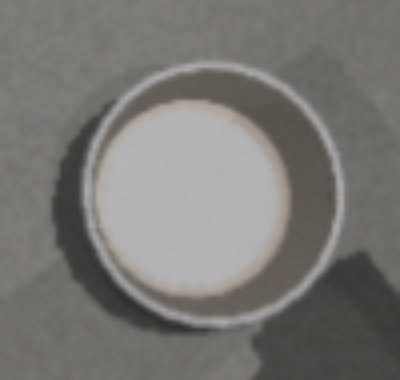

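Side view with the arm clear: scoop at (365,200), tub at (427,310), bowl at (415,467), each in 800x600 pixels. I'll crop it to triangulate against the first top picture.

Run:
```python
from h import *
f=viewer.capture("side")["frame"];cv2.imwrite("pics/side1r.png",f)
def crop(n,x0,y0,x1,y1,k):
    cv2.imwrite(f"pics/{n}.png",cv2.resize(f[y0:y1,x0:x1],None,fx=k,fy=k,interpolation=cv2.INTER_CUBIC))
crop("s_scoop",190,105,280,160,8);crop("s_tub",220,165,330,235,7)
h=cv2.cvtColor(f,cv2.COLOR_BGR2HSV)
```

```text
(no output)
```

View pics/s_scoop.png

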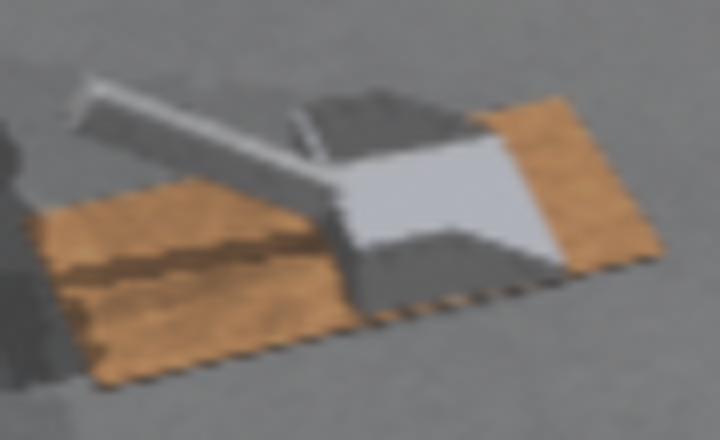

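View pics/s_tub.png

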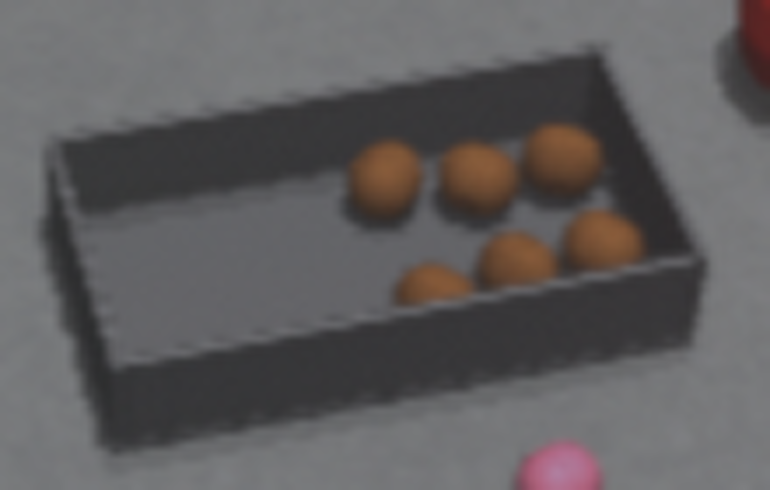

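Run:
```python
from h import *
T=viewer.capture("top");S=viewer.capture("side")
u=lambda p,k,o:(np.array(p,float)+.5)/k-.5+np.array(o)
a=u([[160,472],[172,285],[88,150],[248,126],[45,88],[238,47],[318,487],[120,525]],4.5,(90,140)); b=u([[90,83],[338,185],[497,135],[565,265],[194,178],[568,98],[663,250],[98,387]],8,(190,105))
b2=b.copy()
print("handle end, start, lipL, lipR\n",tri(T,a[:4],S,b[:4]).round(4))
# mat corners: top order farL,farR,nearR,nearL ; side farL=(568,98)? farR=(663,250), nearR=(98,387)
print("mat farL farR nearR\n",tri(T,a[[4,5,6]],S,b[[5,6,7]]).round(4))
a=u([[57,82],[283,66],[322,508],[87,525]],4.5,(220,110));b=u([[600,45],[703,262],[110,372],[50,143]],7,(220,165))
q=tri(T,a,S,b);print("tub\n",q.round(4),q[:,:3].mean(0).round(4))
def wal(img,x0,y0,x1,y1):
    h=cv2.cvtColor(img,cv2.COLOR_BGR2HSV);m=np.zeros(h.shape[:2],np.uint8)
    m[y0:y1,x0:x1]=((h[...,1]>90)&(h[...,0]<20))[y0:y1,x0:x1]
    n,l,s,ce=cv2.connectedComponentsWithStats(m);return ce[1:][s[1:,4]>20]
wt=wal(cv2.imread("pics/top0.png"),238,120,285,185);ws=wal(cv2.imread("pics/side1r.png"),260,175,320,215)
# match left column (fully seen)
o=wt[wt[:,0]<255];o=o[np.argsort(-o[:,1])];p=ws[np.argsort(ws[:,1]-0.2*0)];print(ws.round(1))
far=ws[ws[:,1]<192.5];far=far[np.argsort(far[:,0])]
print("walnuts L",tri(T,o,S,far).round(4) if len(far)==3 else far)
# bowl
f=cv2.imread("pics/top0.png");ct=u([[213,193]],4,(340,160));print("bowl ctr rim",onz(T,ct,.065))
g=cv2.cvtColor(cv2.imread("pics/side1r.png"),cv2.COLOR_BGR2GRAY)[250:345,220:312]
cv2.imwrite("pics/s_bowl.png",cv2.resize(g,None,fx=6,fy=6))
```

```text
handle end, start, lipL, lipR
 [[0.3697 0.3076 0.1083 0.0012]
 [0.4738 0.3216 0.031  0.0016]
 [0.5551 0.3785 0.0049 0.0014]
 [0.5677 0.2846 0.0039 0.0014]]
mat farL farR nearR
 [[ 5.932e-01  4.059e-01  7.000e-04  4.000e-04]
 [ 6.140e-01  2.917e-01  5.000e-04  2.900e-03]
 [ 3.592e-01  2.444e-01 -1.300e-03  1.000e-03]]
tub
 [[ 6.592e-01  5.290e-02  5.030e-02  2.000e-04]
 [ 6.673e-01 -7.380e-02  4.710e-02  8.000e-04]
 [ 4.195e-01 -9.040e-02  4.750e-02  3.000e-04]
 [ 4.132e-01  3.900e-02  4.520e-02  2.800e-03]] [ 0.5398 -0.0181  0.0475]
[[300.  186.9]
 [274.6 189.6]
 [288.  189.6]
 [305.8 198.9]
 [293.5 201.7]
 [281.2 205.2]]
walnuts L [[5.576e-01 1.980e-02 1.990e-02 5.000e-04]
 [5.976e-01 1.360e-02 1.940e-02 4.000e-04]
 [6.364e-01 1.810e-02 1.970e-02 3.000e-04]]
bowl ctr rim [[ 0.45095855 -0.34002299  0.065     ]]
```

View pics/s_bowl.png

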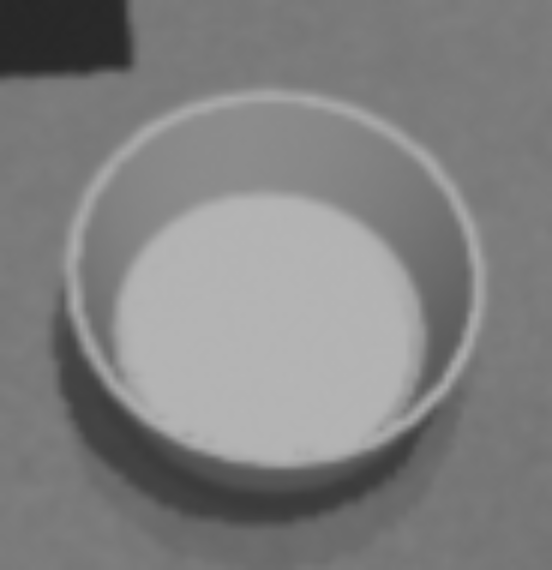

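Two-view checks agree with the text: lip z is 4–5 mm, handle end z is 108 mm (111 expected), and walnut centres are at 20 mm. Scoop origin is about (0.514,0.326) at yaw 7.4°. I'll grip the handle about 90 mm up from the back wall.

Run:
```python
from h import *
go([0.394,0.310,0.063],97.4)
S=viewer.capture("side");print(onz(S,[[266.2,296.2]],.065))
```

```text
tool shift units [-0.108  0.862  4.898] turn units 0.319 norm mm 248.74751730519358
[[ 0.45113634 -0.34825942  0.065     ]]
```

>>> apply_moves(
  plan=[
    [0,[-0.11,0.86,0],0.32],
    [0,[0,0,1],0],
    [0,[0,0,1],0],
    [0,[0,0,1],0],
    [0,[0,0,1],0],
    [0,[0,0,0.9],0],
    [0,[0,0,0],0],
  ],
  squeeze=60,
)

```text
time_s: 4.22
tcp_pos: [0.3926, 0.3077, 0.0602]
eef_rot: [-179.8, 0.3, 97.3]
contact_force: [-1.2, -0.1, 1.3]
gripper_width: 0.088
```

Run:
```python
from h import *
go([0.394,0.310,0.063],97.4)
T=viewer.capture("top")["frame"];S=viewer.capture("side")["frame"]
cv2.imwrite("pics/g1.png",np.hstack([cv2.resize(T[140:265,80:190],(396,450)),cv2.resize(S[80:180,170:270],(400,450))]))
```

```text
tool shift units [ 0.041  0.033 -0.056] turn units -0.012 norm mm 3.845611404195822
```

View pics/g1.png

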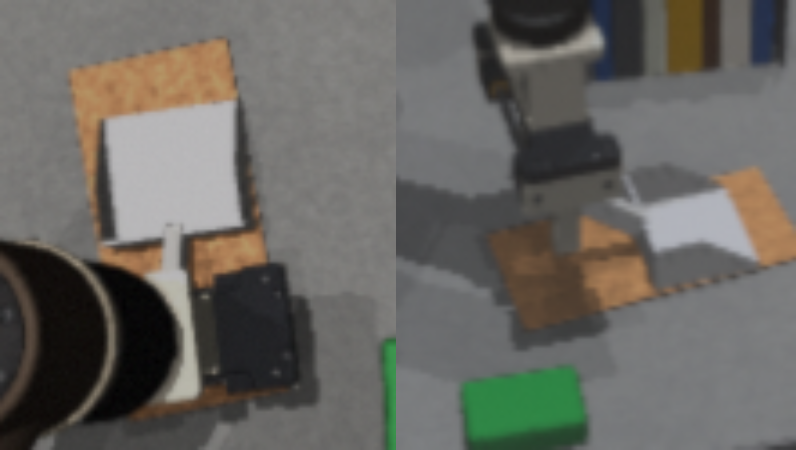

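The gripper straddles the handle, so I'll close it.

>>> apply_moves(
  plan=[
    [100,[0.04,0.03,-0.05],0],
    [190,[0,0,0],0],
    [255,[0,0,0],0],
    [255,[0,0,0],0],
    [255,[0,0,0],0],
    [255,[0,0,0],0],
    [255,[0,0,0],0],
    [255,[0,0,0],0],
  ],
  squeeze=60,
)

```text
time_s: 5.32
tcp_pos: [0.395, 0.3119, 0.0651]
eef_rot: [-180.0, 0.0, 97.3]
contact_force: [0.1, -2.4, 1.8]
gripper_width: 0.0139
```

Gripped at 13.9 mm. I'll lift gently and check for droop.

>>> apply_moves(
  plan=[
    [255,[0,0,-0.2],0],
    [255,[0,0,-0.4],0],
    [255,[0,0,-0.6],0],
    [255,[0,0,-0.6],0],
    [255,[0,0,-0.6],0],
    [255,[0,0,-0.6],0],
    [255,[0,0,-0.3],0],
    [255,[0,0,0],0],
    [255,[0,0,0],0],
  ],
)

```text
time_s: 6.45
tcp_pos: [0.3946, 0.3115, 0.229]
eef_rot: [-179.9, 0.1, 97.3]
contact_force: [0.2, 0.0, -1.5]
gripper_width: 0.0137
```

Run:
```python
from h import *
T=viewer.capture("top")["frame"];S=viewer.capture("side")["frame"]
cv2.imwrite("pics/g2.png",np.hstack([cv2.resize(T[120:245,80:190],(396,450)),cv2.resize(S[50:150,180:280],(400,450),interpolation=cv2.INTER_CUBIC)]))
```

```text
(no output)
```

View pics/g2.png

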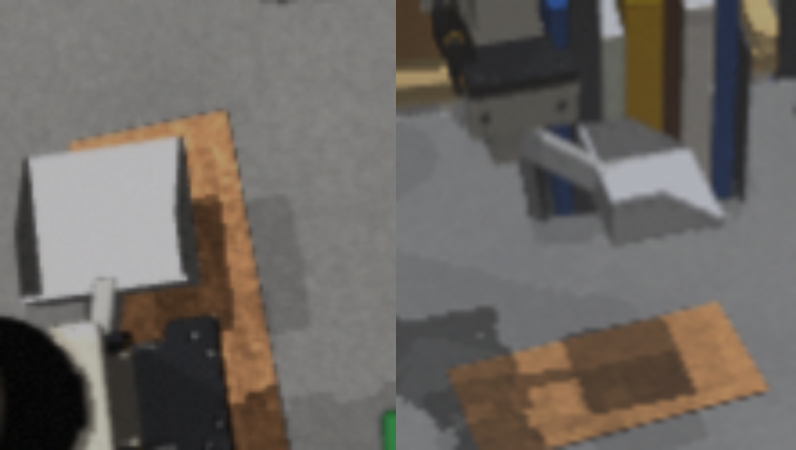

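Run:
```python
from h import *
T=viewer.capture("top");S=viewer.capture("side")
a=np.array([[30,158],[181,140],[187,280],[23,301]])/3.6+[80,120]-.4
b=np.array([[294,150],[329,216],[208,196],[185,125]])/[4,4.5]+[180,50]-.4
print(tri(T,a,S,b).round(4))
```

```text
[[5.569e-01 3.814e-01 1.647e-01 7.000e-04]
 [5.657e-01 2.813e-01 1.724e-01 1.000e-04]
 [4.703e-01 2.681e-01 2.082e-01 7.200e-03]
 [4.632e-01 3.720e-01 2.008e-01 4.000e-04]]
```

The scoop is flat with no droop: lip and back wall differ by the 36 mm expected. To reach in behind the walnuts over the tub's near wall I need about 15° lip-down. I'll find the squeeze at which the scoop pivots, here above the mat.

>>> apply_moves(
  plan=[
    [255,[0,0,0],0],
    [255,[0,0,0],0],
  ],
  squeeze=15,
)

```text
time_s: 6.9
tcp_pos: [0.3951, 0.312, 0.23]
eef_rot: [-180.0, 0.0, 97.3]
contact_force: [-0.4, -0.0, -1.7]
gripper_width: 0.0137
```

```bash
cat >> h.py <<'E'
def snap(n,tb=(80,120,190,245),sb=(180,50,280,150)):
    T=viewer.capture("top")["frame"];S=viewer.capture("side")["frame"]
    out=[]
    for f,(x0,y0,x1,y1) in((T,tb),(S,sb)):
        k=450/(y1-y0);out.append(cv2.resize(f[y0:y1,x0:x1],None,fx=k,fy=k,interpolation=cv2.INTER_CUBIC))
    cv2.imwrite(f"pics/{n}.png",np.hstack(out));print(n,"k",450/(tb[3]-tb[1]),450/(sb[3]-sb[1]),"split",out[0].shape[1])
E
python3 -c "
from h import *
snap('g3')"
```

```text
g3 k 3.6 4.5 split 396
```

View pics/g3.png

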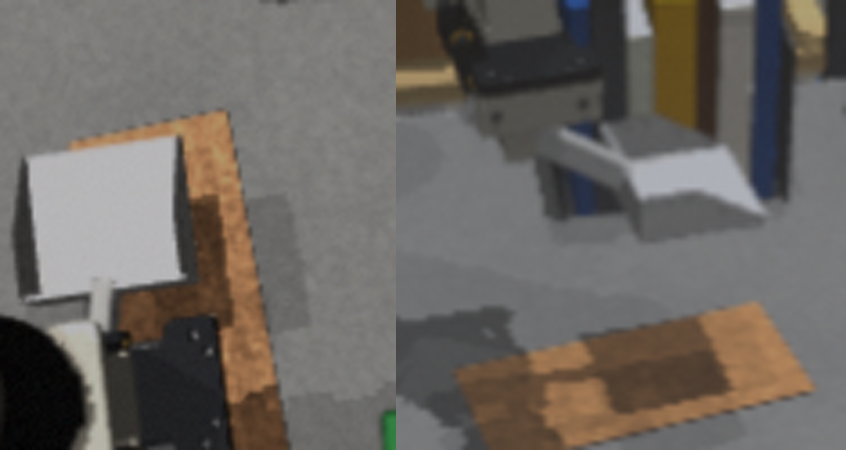

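Still flat at 15 N, or nearly so. Going lower.

>>> apply_moves(
  plan=[
    [255,[0,0,0],0],
    [255,[0,0,0],0],
  ],
  squeeze=8,
)

```text
time_s: 7.25
tcp_pos: [0.3951, 0.312, 0.2302]
eef_rot: [180.0, -0.0, 97.3]
contact_force: [-0.2, -0.0, -1.5]
gripper_width: 0.0138
```

```bash
python3 -c "
from h import *
snap('g4')"
```

```text
g4 k 3.6 4.5 split 396
```

View pics/g4.png

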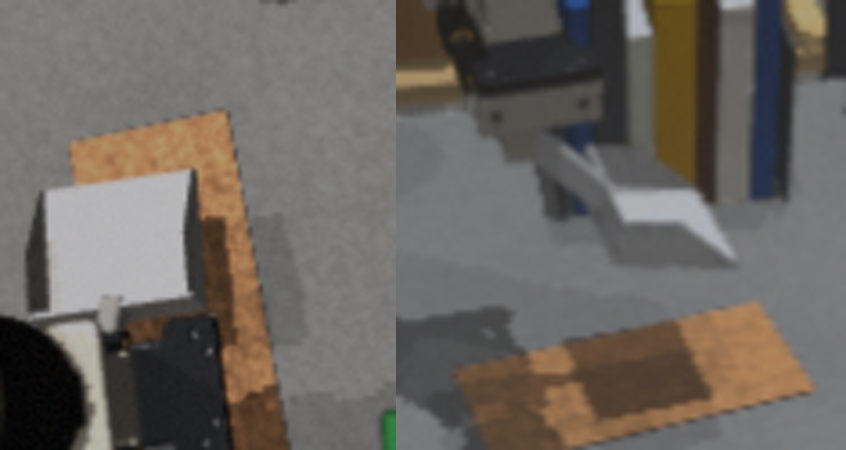

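It pivots lip-down at 8 N. I'll lock at 60 N and measure the tilt.

>>> apply_moves(
  plan=[
    [255,[0,0,0],0],
    [255,[0,0,0],0],
  ],
  squeeze=60,
)

```text
time_s: 7.6
tcp_pos: [0.3951, 0.3121, 0.2302]
eef_rot: [180.0, -0.0, 97.3]
contact_force: [-1.0, -0.4, -1.0]
gripper_width: 0.0139
```

```bash
python3 -c "
from h import *
snap('g5')"
```

```text
g5 k 3.6 4.5 split 396
```

View pics/g5.png

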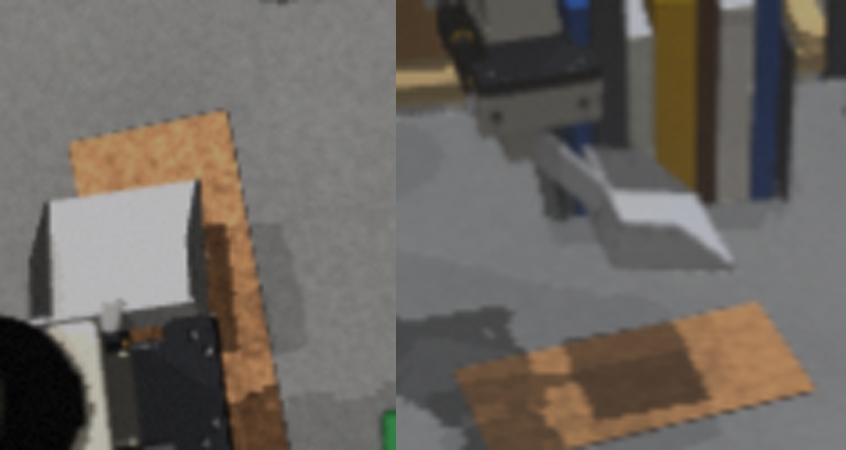

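Run:
```python
from h import *
T=viewer.capture("top");S=viewer.capture("side")
a=np.array([[50,202],[199,181]])/3.6+[80,120]-.4
b=np.array([[692-396,193],[734-396,267]])/4.5+[180,50]-.4
q=tri(T,a,S,b);print(q.round(4))
L=q[:,:3].mean(0);s=get_state();g=s["tcp_pos"]+[0,0,.0188]
d=L-g;h=np.hypot(d[0],d[1]);print("lip rel grip fwd,up",h,d[2],np.hypot(h,d[2]),"angle",np.degrees(np.arctan2(-d[2],h)))
print("flat angle",np.degrees(np.arctan2(77.6,168.7)),np.hypot(77.6,168.7))
```

```text
[[0.5315 0.3789 0.1311 0.003 ]
 [0.5441 0.2794 0.1323 0.0017]]
lip rel grip fwd,up 0.14371115230809903 -0.11729512044253745 0.18550213092401663 angle 39.22086338120217
flat angle 24.701869592734315 185.69181457457944
```

Tilt is about 15° lip-down and locked; the lip is 144 mm ahead of and 119 mm below the grip. Moving to hover over the tub.

>>> apply_moves(
  plan=[
    [255,[-0.5,-0.05,0],0],
    [255,[-0.84,-0.13,0],0],
    [255,[-0.84,-0.13,0],0],
    [255,[-0.84,-0.13,0],0],
    [255,[-0.84,-0.13,0],0],
    [255,[-0.84,-0.13,0],0],
    [255,[-0.84,-0.13,0],0],
    [255,[-0.84,-0.13,0],0],
    [255,[-0.35,-0.06,0],0.63],
    [255,[0,0,0],0],
    [255,[0,0,0],0],
  ],
)

```text
time_s: 9.18
tcp_pos: [0.3872, -0.0283, 0.2303]
eef_rot: [180.0, -0.0, 93.6]
contact_force: [0.7, 0.2, -1.9]
gripper_width: 0.0141
```

```bash
python3 -c "
from h import *
go([.3868,-.0278,.112],93.5)
snap('t1',(200,90,330,250),(190,120,340,250))"
```

```text
tool shift units [ 0.009 -0.009  2.366] turn units 0.013 norm mm 118.29637810181491
t1 k 2.8125 3.4615384615384617 split 366
```

View pics/t1.png

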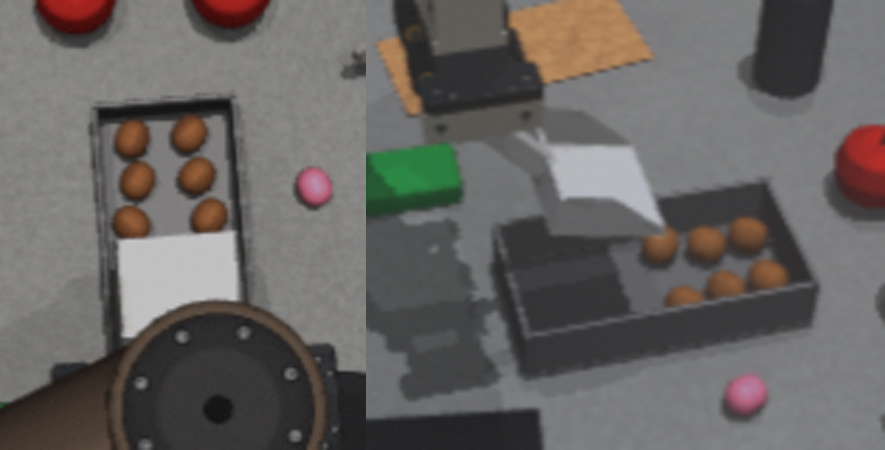

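Top view: the pan lip, at (119..237,237) in the crop, is over the tub and just behind the near walnuts. I'll check the lip and walnuts in tub axes.

```bash
cat >> h.py <<'E'
C=np.array([.5385,-.0185]);YW=np.radians(3.5)
def tub(p):
    d=np.atleast_2d(p)[:,:2]-C;c,s=np.cos(YW),np.sin(YW);return np.c_[d[:,0]*c+d[:,1]*s,-d[:,0]*s+d[:,1]*c]
def walnuts(T):
    h=cv2.cvtColor(T["frame"],cv2.COLOR_BGR2HSV);m=((h[...,1]>90)&(h[...,0]<20)&(h[...,0]>6)).astype(np.uint8)
    m[:, :225]=0;m[:,440:]=0;m[:110]=0;m[255:]=0
    n,l,s,ce=cv2.connectedComponentsWithStats(m);k=[i for i in range(1,n) if s[i,4]>20];return ce[k],s[k,4]
E
python3 - <<'E'
from h import *
T=viewer.capture("top")
p=np.array([[119,240],[237,234]])/2.8125+[200,90]-.3
print("lip tub",tub(onz(T,p,.133)).round(4))
w,a=walnuts(T);print("w",tub(onz(T,w,.02)).round(3),a)
h=cv2.imread("pics/top0.png")
p=np.array([[68,100],[272,90],[303,497],[98,512]])/4.5+[220,110]
print("inner corners (floor/rim)",tub(onz(T,p,.055)).round(4))
E
```

```text
lip tub [[-0.007   0.0468]
 [-0.0093 -0.0508]]
w [[ 0.101 -0.022]
 [ 0.1    0.031]
 [ 0.061  0.028]
 [ 0.061 -0.026]
 [ 0.024 -0.035]
 [ 0.023  0.037]] [127 127 126 125 115 115]
inner corners (floor/rim) [[ 0.1119  0.0575]
 [ 0.1089 -0.056 ]
 [-0.1177 -0.0549]
 [-0.1175  0.0575]]
```

>>> apply_moves(
  plan=[
    [255,[0.04,0,0.5],0],
    [255,[0,0,0.7],0],
    [255,[0,0,0.6],0],
    [255,[0,0,0.4],0],
    [255,[0,0,0.16],0],
    [255,[0,0,0],0],
    [255,[0,0,0],0],
  ],
)

```text
time_s: 10.2
tcp_pos: [0.388, -0.0258, 0.113]
eef_rot: [179.9, -0.0, 93.6]
contact_force: [0.1, -0.2, -0.7]
gripper_width: 0.0133
```

```bash
python3 -c "
from h import *
print(get_state()['contact_force'])
snap('t2',(200,90,330,250),(190,120,340,250))"
```

```text
[ 0.11865302 -0.21917817 -0.71074726]
t2 k 2.8125 3.4615384615384617 split 366
```

View pics/t2.png

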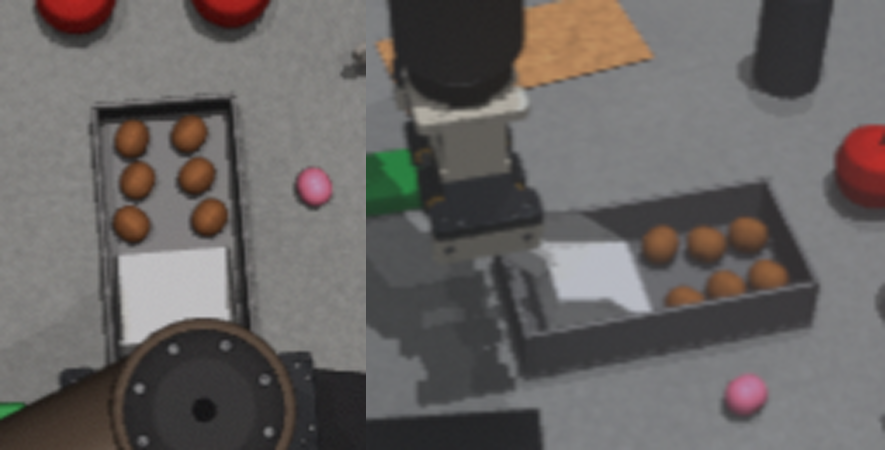

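The lip is on the near side of the walnuts with a gap of about 14 mm, and the pan fits between the tub walls. I'll touch the floor and advance while flattening the pan against it with a lighter squeeze.

>>> apply_moves(
  plan=[
    [255,[0,0.1,0.08],0],
    [255,[0,0.1,0.08],0],
    [255,[0,-0.02,0.12],0],
    [255,[0,-0.02,0.12],0],
    [255,[0,-0.02,0.12],0],
    [255,[0,0,0],0],
  ],
  squeeze=30,
)

```text
time_s: 11.05
tcp_pos: [0.3941, -0.0258, 0.0858]
eef_rot: [-180.0, 0.0, 93.6]
contact_force: [-0.6, -0.4, -0.3]
gripper_width: 0.0136
```

```bash
python3 -c "
from h import *
print(get_state()['contact_force'],tub(get_state()['tcp_pos']))
snap('t3',(200,90,330,250),(190,120,340,250))"
```

```text
[-0.58412735 -0.43151316 -0.26364518] [[-0.14455574  0.001482  ]]
t3 k 2.8125 3.4615384615384617 split 366
```

View pics/t3.png

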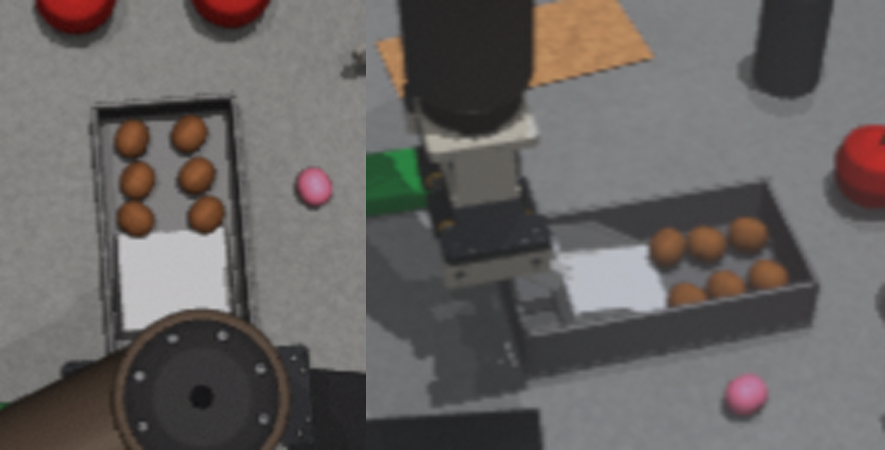

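Forces are small and the lip has reached the near walnuts. Continuing to flatten and advance.

>>> apply_moves(
  plan=[
    [255,[0,0.05,0.07],0],
    [255,[0,0.05,0.07],0],
    [255,[0,0.05,0.07],0],
    [255,[0,0.07,0.075],0],
    [255,[0,0.07,0.075],0],
    [255,[0,0.07,0.075],0],
    [255,[0,0,0],0],
  ],
  squeeze=30,
)

```text
time_s: 12.02
tcp_pos: [0.4121, -0.0249, 0.0641]
eef_rot: [-179.9, 0.0, 93.5]
contact_force: [-2.6, -1.2, 2.5]
gripper_width: 0.0137
```

```bash
python3 -c "
from h import *
print(get_state()['contact_force'],tub(get_state()['tcp_pos']))
snap('t4',(200,90,330,250),(190,120,340,250))"
```

```text
[-2.63481899 -1.20792485  2.512374  ] [[-0.12656706  0.00129664]]
t4 k 2.8125 3.4615384615384617 split 366
```

View pics/t4.png

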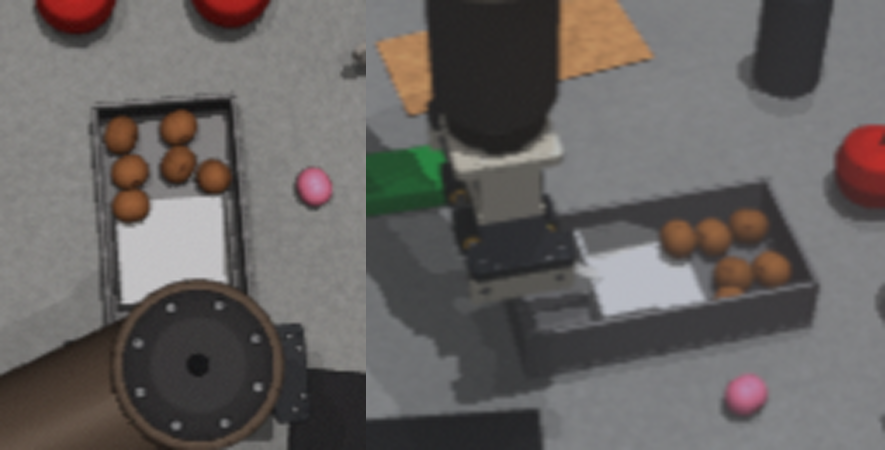

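>>> apply_moves(
  plan=[
    [255,[0,0.1,0],0],
    [255,[0,0.12,0],0],
    [255,[0,0.12,0],0],
    [255,[0,0.12,0],0],
    [255,[0,0.12,0],0],
    [255,[0,0.12,0],0],
    [255,[0,0.1,0],0],
    [255,[0,0,0],0],
  ],
  squeeze=60,
)

```text
time_s: 13.12
tcp_pos: [0.4526, -0.0221, 0.0644]
eef_rot: [180.0, 0.0, 93.5]
contact_force: [-0.5, -0.5, -2.4]
gripper_width: 0.0137
```

```bash
python3 -c "
from h import *
print(get_state()['contact_force'],tub(get_state()['tcp_pos']))
snap('t5',(200,90,330,250),(190,120,340,250))"
```

```text
[-0.5414188  -0.49592509 -2.36391738] [[-0.0859811   0.00160439]]
t5 k 2.8125 3.4615384615384617 split 366
```

View pics/t5.png

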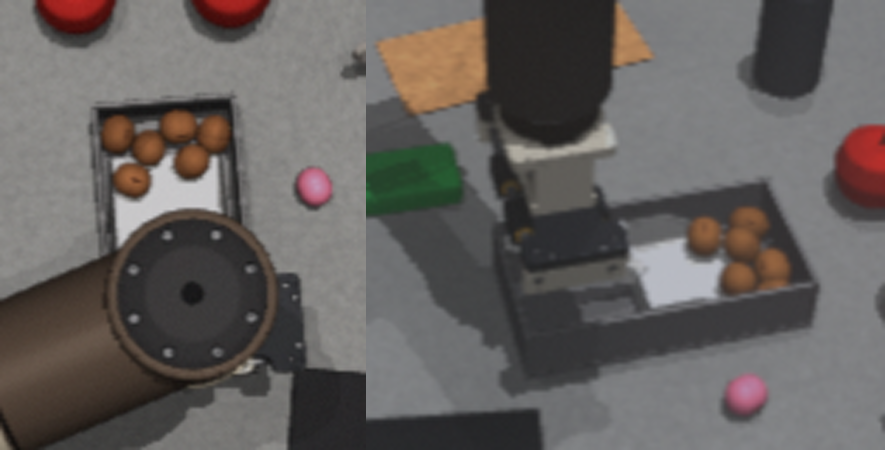

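Three walnuts look to be on the pan, with three more at the far wall. About 20 mm further.

>>> apply_moves(
  plan=[
    [255,[0,0.1,0.02],0],
    [255,[0,0.1,0],0],
    [255,[0,0.1,0],0],
    [255,[0,0.1,0],0],
    [255,[0,0,0],0],
    [255,[0,0,0],0],
  ],
  squeeze=60,
)

```text
time_s: 13.98
tcp_pos: [0.47, -0.0218, 0.0638]
eef_rot: [-179.8, 0.0, 93.5]
contact_force: [-3.3, -1.9, 2.3]
gripper_width: 0.0133
```

```bash
python3 -c "
from h import *
print(get_state()['contact_force'],tub(get_state()['tcp_pos']))
snap('t6',(210,110,300,220),(220,150,340,240))"
```

```text
[-3.28793493 -1.93398993  2.26192535] [[-0.06852695  0.00087536]]
t6 k 4.090909090909091 5.0 split 368
```

View pics/t6.png

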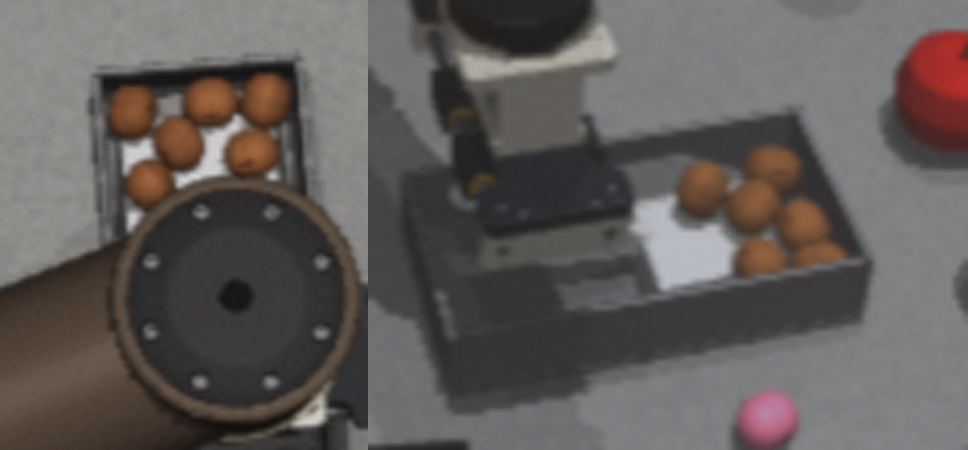

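The lip is near x=+100 in tub axes. I'll advance a little further, then tip the pan lip-up by pressing the grip down about the pan's heel, since the grip is behind the heel.

>>> apply_moves(
  plan=[
    [255,[0,0.06,0],0],
    [255,[0,0.06,0],0],
    [255,[0,0,0],0],
  ],
  squeeze=60,
)

```text
time_s: 14.45
tcp_pos: [0.4783, -0.0206, 0.0635]
eef_rot: [180.0, 0.0, 93.5]
contact_force: [-1.5, -1.3, 2.3]
gripper_width: 0.0136
```

```bash
python3 -c "
from h import *
print(get_state()['contact_force'],tub(get_state()['tcp_pos']))
snap('t7',(210,110,300,220),(220,150,340,240))"
```

```text
[-1.51992446 -1.25870023  2.3251688 ] [[-0.06018963  0.00157732]]
t7 k 4.090909090909091 5.0 split 368
```

View pics/t7.png

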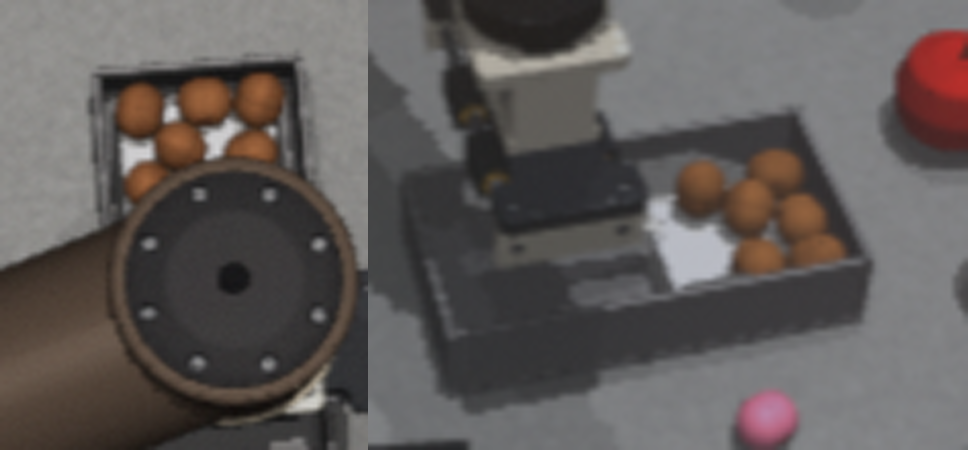

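All six appear to be on the pan. Tipping it lip-up about the heel.

>>> apply_moves(
  plan=[
    [255,[0,0,0],0],
    [255,[0,-0.04,0.05],0],
    [255,[0,-0.04,0.05],0],
    [255,[0,-0.045,0.05],0],
    [255,[0,-0.045,0.05],0],
    [255,[0,-0.045,0.05],0],
    [255,[0,-0.045,0.05],0],
    [255,[0,0,0],0],
  ],
  squeeze=25,
)

```text
time_s: 15.55
tcp_pos: [0.4663, -0.021, 0.0487]
eef_rot: [179.9, -0.0, 93.6]
contact_force: [3.0, -0.8, 2.2]
gripper_width: 0.0139
```

```bash
python3 -c "
from h import *
print(get_state()['contact_force'],tub(get_state()['tcp_pos']))
snap('t8',(210,110,300,220),(220,150,340,240))"
```

```text
[ 2.96560513 -0.8333312   2.1909694 ] [[-0.07222976  0.0019544 ]]
t8 k 4.090909090909091 5.0 split 368
```

View pics/t8.png

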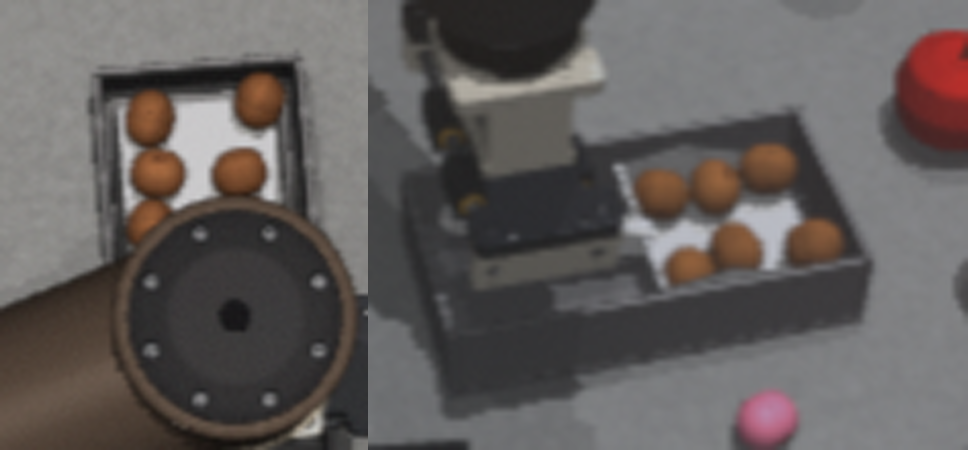

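It worked: the walnuts roll back and five are clearly on the pan, with a sixth at the front right corner at (258,100). A little more tilt, then lock.

>>> apply_moves(
  plan=[
    [255,[0,-0.035,0.05],0],
    [255,[0,-0.035,0.05],0],
    [255,[0,-0.035,0.055],0],
    [255,[0,0,0],0],
  ],
  squeeze=25,
)

```text
time_s: 16.15
tcp_pos: [0.4595, -0.0217, 0.0404]
eef_rot: [-180.0, 0.0, 93.6]
contact_force: [1.6, 0.8, 1.0]
gripper_width: 0.0144
```

>>> apply_moves(
  plan=[
    [255,[0,0,0],0],
    [255,[0,0,0],0],
    [255,[0,-0.05,-0.04],0],
    [255,[0,-0.05,-0.06],0],
    [255,[0,-0.1,-0.06],0],
    [255,[0,-0.1,-0.06],0],
    [255,[0,-0.05,-0.06],0],
    [255,[0,0,0],0],
  ],
  squeeze=60,
)

```text
time_s: 17.15
tcp_pos: [0.4425, -0.0227, 0.0551]
eef_rot: [180.0, -0.0, 93.6]
contact_force: [0.1, 0.1, -3.6]
gripper_width: 0.0134
```

```bash
python3 -c "
from h import *
print(get_state()['contact_force'],tub(get_state()['tcp_pos']))
snap('t9',(210,110,300,220),(220,150,340,240))"
```

```text
[ 0.12548599  0.12936467 -3.55013582] [[-0.09611269  0.00167197]]
t9 k 4.090909090909091 5.0 split 368
```

View pics/t9.png

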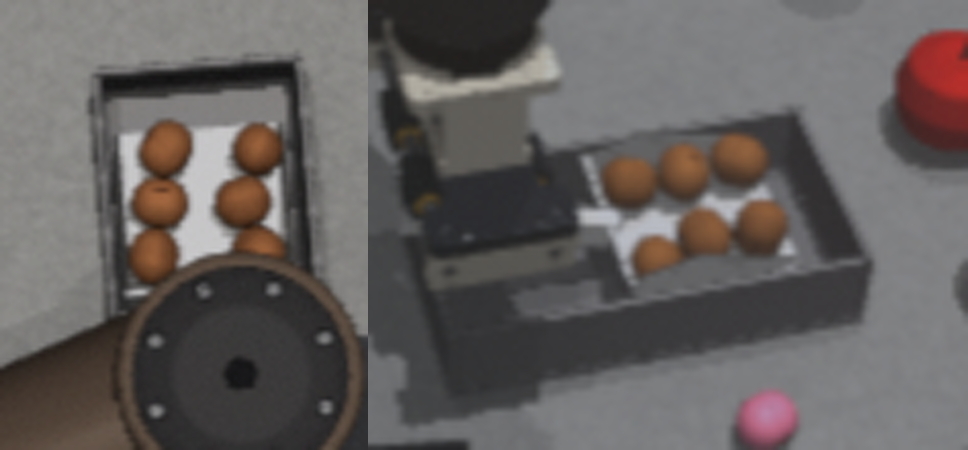

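All six walnuts sit in the scoop, which is about 15° lip-up. Lifting gently.

>>> apply_moves(
  plan=[
    [255,[0,0,-0.1],0],
    [255,[0,0,-0.2],0],
    [255,[0,0,-0.3],0],
    [255,[0,0,-0.35],0],
    [255,[0,0,-0.35],0],
    [255,[0,0,-0.35],0],
    [255,[0,0,-0.35],0],
    [255,[0,0,-0.35],0],
    [255,[0,0,-0.3],0],
    [255,[0,0,-0.2],0],
    [255,[0,0,-0.1],0],
    [255,[0,0,0],0],
  ],
  squeeze=60,
)

```text
time_s: 18.75
tcp_pos: [0.4424, -0.0228, 0.2023]
eef_rot: [180.0, -0.0, 93.5]
contact_force: [-0.2, 0.8, -1.8]
gripper_width: 0.0138
```

```bash
python3 -c "
from h import *
print(get_state()['contact_force'],tub(get_state()['tcp_pos']))
snap('t10',(200,100,330,250),(200,70,340,240))"
```

```text
[-0.21404021  0.83396516 -1.7634554 ] [[-0.0961771   0.00160238]]
t10 k 3.0 2.6470588235294117 split 390
```

View pics/t10.png

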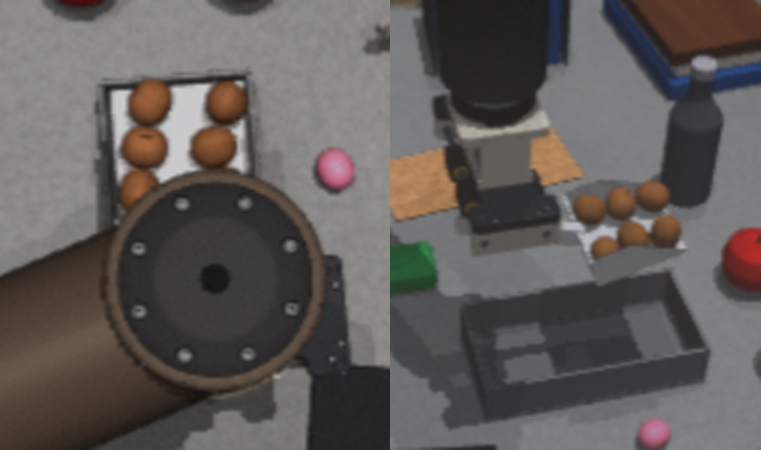

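All six are aboard and the tub is empty. Moving beside the bowl, then turning to face it.

>>> apply_moves(
  plan=[
    [255,[-0.1,-0.03,0],0],
    [255,[-0.25,-0.08,0],0],
    [255,[-0.35,-0.11,0],0],
    [255,[-0.4,-0.13,0],0],
    [255,[-0.4,-0.13,0],0],
    [255,[-0.4,-0.13,0],0],
    [255,[-0.4,-0.13,0],0],
    [255,[-0.3,-0.1,0],0],
    [255,[-0.2,-0.06,0],0],
    [255,[-0.1,-0.03,0],0],
    [255,[0,0,0],0.3],
    [255,[0,0,0],0.6],
  ],
)

```text
time_s: 20.35
tcp_pos: [0.4051, -0.1701, 0.2022]
eef_rot: [180.0, -0.0, 88.0]
contact_force: [-0.2, -0.3, -3.1]
gripper_width: 0.0136
```

>>> apply_moves(
  plan=[
    [255,[0,0,0],0.9],
    [255,[0,0,0],1],
    [255,[0,0,0],1],
    [255,[0,0,0],1],
    [255,[0,0,0],1],
    [255,[0,0,0],1],
    [255,[0,0,0],1],
    [255,[0,0,0],1],
    [255,[0,0,0],1],
    [255,[0,0,0],1],
    [255,[0,0,0],1],
    [255,[0,0,0],0.8],
  ],
)

```text
time_s: 21.85
tcp_pos: [0.4053, -0.1698, 0.2022]
eef_rot: [-180.0, -0.0, 17.7]
contact_force: [-0.3, 0.2, -2.6]
gripper_width: 0.0133
```

>>> apply_moves(
  plan=[
    [255,[0,0,0],0.4],
    [255,[0,0,0],0.1],
    [255,[0,0,0],0],
    [255,[0,0,0],0],
  ],
)

```text
time_s: 22.35
tcp_pos: [0.4051, -0.1703, 0.2022]
eef_rot: [-180.0, -0.0, 15.0]
contact_force: [-0.5, 0.1, -2.3]
gripper_width: 0.0134
```

```bash
python3 -c "
from h import *
go([.405,-.170,.205],15)
snap('b1',(290,130,440,280),(190,170,330,350))"
```

```text
tool shift units [ 0.    -0.005 -0.056] turn units -0.004 norm mm 2.818049758544922
b1 k 3.0 2.5 split 450
```

View pics/b1.png

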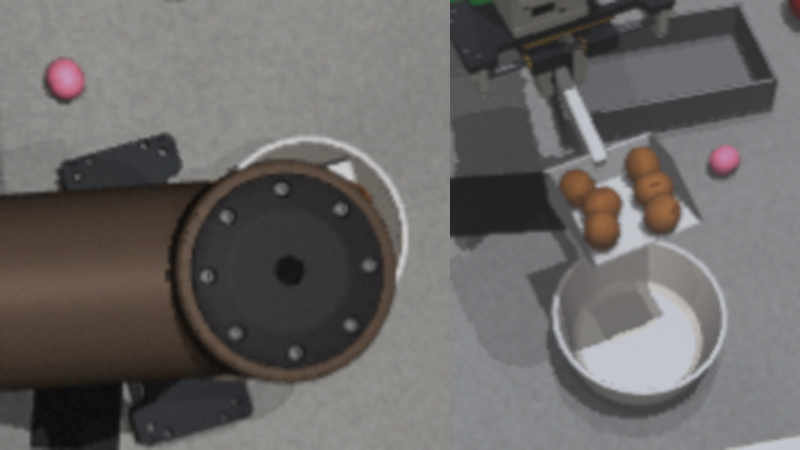

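Run:
```python
from h import *
S=viewer.capture("side")
q=onz(S,np.array([[597-450,262],[697-450,220]])/2.5+[190,170],.192);print(q,np.linalg.norm(q[0]-q[1]))
m=q.mean(0);g=get_state()["tcp_pos"];print("from grip",np.hypot(*(m-g)[:2]),"heading",np.degrees(np.arctan2(*(m-g)[1::-1])))
b=np.array([.451,-.342]);d=np.array([np.cos(np.radians(-75)),np.sin(np.radians(-75))]);e=m[:2]-b
print("lip rel bowl: along",e@d,"lateral",e@[-d[1],d[0]])
```

```text
[[ 0.40586798 -0.36081489  0.192     ]
 [ 0.49710247 -0.33498359  0.192     ]] 0.09482082830829112
from grip 0.18350899362610373 heading -75.34014138260738
lip rel bowl: along 0.005823814545877585 lateral -0.0010581451672052938
```

The lip is centred on the bowl, laterally within 1 mm. I'll pour by relaxing the squeeze in short pulses.

>>> apply_moves(
  plan=[
    [255,[0,0,0],0],
    [255,[0,0,0],0],
  ],
  squeeze=10,
)

```text
time_s: 22.75
tcp_pos: [0.4051, -0.1703, 0.2023]
eef_rot: [-180.0, -0.0, 14.9]
contact_force: [0.6, 3.0, -0.5]
gripper_width: 0.0143
```

>>> apply_moves(
  plan=[
    [255,[0,0,0],0],
  ],
  squeeze=60,
)

```text
time_s: 22.88
tcp_pos: [0.4053, -0.1705, 0.2025]
eef_rot: [180.0, -0.0, 15.0]
contact_force: [0.4, 0.1, -0.1]
gripper_width: 0.0136
```

```bash
python3 -c "
from h import *
snap('b2',(290,130,440,280),(190,170,330,350))"
```

```text
b2 k 3.0 2.5 split 450
```

View pics/b2.png

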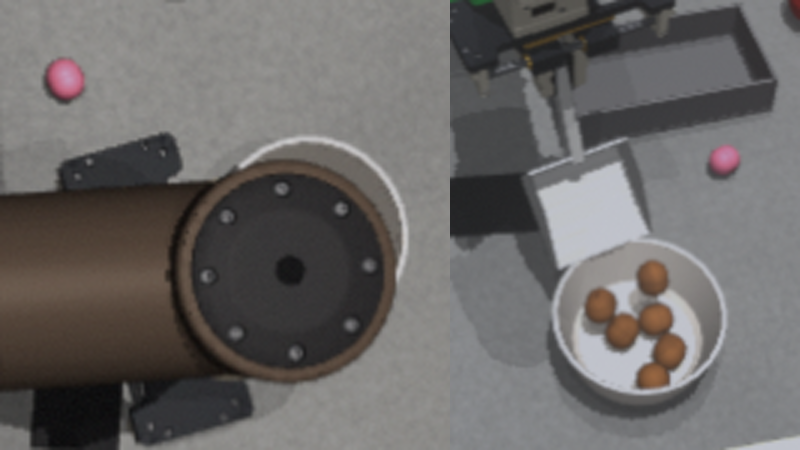

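All six walnuts are in the bowl, at about (600..670, 275..380) in the crop, and the scoop is empty. Lifting away.

>>> apply_moves(
  plan=[
    [255,[0,0,-0.2],0],
    [255,[0,0,-0.5],0],
    [255,[0,0,-0.6],0],
    [255,[0,0,-0.3],0],
    [255,[0,0,0],0],
    [255,[0,0,0],0],
  ],
  squeeze=60,
)

```text
time_s: 23.72
tcp_pos: [0.4044, -0.1702, 0.2811]
eef_rot: [-179.9, 0.1, 14.9]
contact_force: [0.2, -0.3, -2.0]
gripper_width: 0.0134
```

```bash
python3 -c "
from h import *
snap('b3',(290,130,440,280),(190,150,330,350))"
```

```text
b3 k 3.0 2.25 split 450
```

View pics/b3.png

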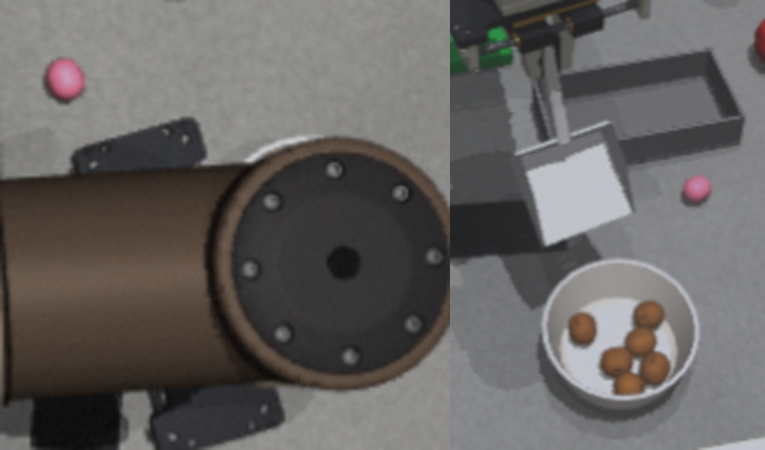

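>>> apply_moves(
  plan=[
    [255,[0,0,0],-0.7],
    [255,[0,0,0],-1],
    [255,[0,0,0],-1],
    [255,[0,0,0],-1],
    [255,[0,0,0],-1],
    [255,[0,0,0],-1],
    [255,[0,0,0],-1],
    [255,[0,0,0],-1],
    [255,[0,0,0],-1],
    [255,[0,0,0],-1],
    [255,[0,0,0],-1],
    [255,[0,0,0],-1],
  ],
)

```text
time_s: 25.32
tcp_pos: [0.4046, -0.1704, 0.2813]
eef_rot: [-179.9, 0.0, 85.3]
contact_force: [0.8, 0.3, -1.6]
gripper_width: 0.0136
```

>>> apply_moves(
  plan=[
    [255,[0,0,0],-1],
    [255,[0,0,0],-0.9],
    [255,[0,0,0],-0.1],
    [255,[0,0,0],0],
  ],
)

```text
time_s: 25.82
tcp_pos: [0.4048, -0.1704, 0.2818]
eef_rot: [-180.0, -0.0, 97.0]
contact_force: [0.7, -0.2, -2.1]
gripper_width: 0.0138
```

```bash
python3 -c "
from h import *
go([.40,.31,.26],97.4)
w,a=walnuts(viewer.capture('top'));print(w,a)
snap('b4',(200,100,440,290),(190,150,330,350))"
```

```text
tool shift units [9.547 1.082 0.436] turn units -0.06 norm mm 480.91690844379673
[] []
b4 k 2.3684210526315788 2.25 split 568
```

View pics/b4.png

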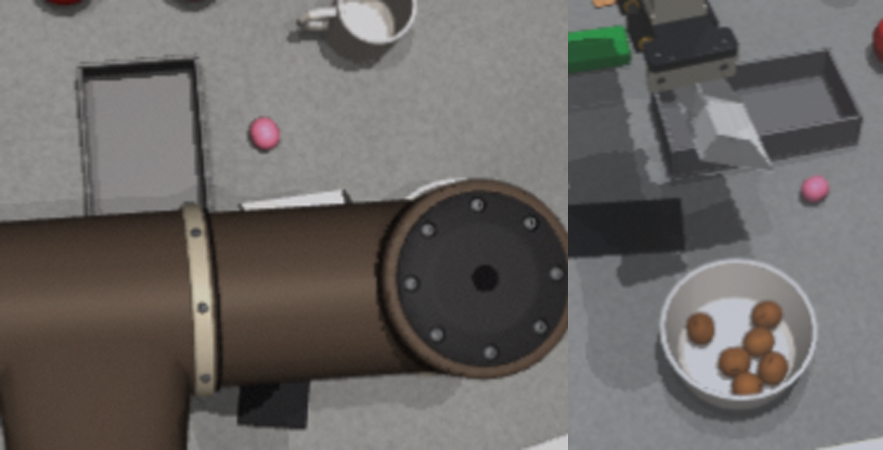

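The tub is empty, the bowl holds six, and the scoop is clear. Moving over the mat.

>>> apply_moves(
  plan=[
    [255,[0.6,0.08,0],0],
    [255,[0.9,0.1,0],0],
    [255,[0.9,0.1,0],0],
    [255,[0.9,0.1,0],0],
    [255,[0.9,0.1,0],0],
    [255,[0.9,0.1,0],0],
    [255,[0.9,0.1,0],0],
    [255,[0.9,0.1,0],0],
    [255,[0.9,0.1,0],0],
    [255,[0.9,0.1,0],0],
    [255,[0.85,0.1,0],0],
    [255,[0,0,0],-0.06],
  ],
)

```text
time_s: 27.48
tcp_pos: [0.399, 0.3125, 0.2814]
eef_rot: [-180.0, 0.0, 97.6]
contact_force: [0.4, -0.8, -2.4]
gripper_width: 0.0136
```

```bash
python3 -c "
from h import *
go([.40,.31,.26],97.4)
snap('m1',(80,100,200,260),(170,40,290,170))"
```

```text
tool shift units [-0.053  0.014  0.428] turn units 0.034 norm mm 21.569613134065644
m1 k 2.8125 3.4615384615384617 split 338
```

View pics/m1.png

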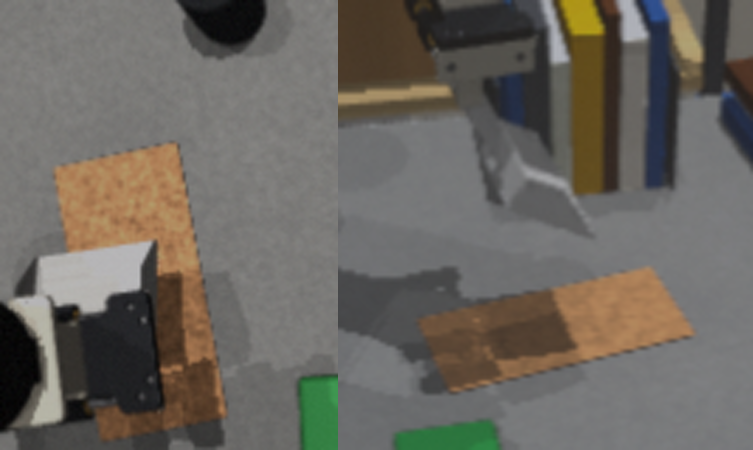

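Run:
```python
from h import *
T=viewer.capture("top");S=viewer.capture("side")
a=np.array([[40,259],[156,242]])/2.8125+[80,100]-.4
b=np.array([[565-338,178],[593-338,236]])/3.4615+[170,40]-.4
q=tri(T,a,S,b);print(q.round(4))
L=q[:,:3].mean(0);g=get_state()["tcp_pos"]+[0,0,.0188];d=L-g;h=np.hypot(*d[:2]);print(L,h,d[2],np.hypot(h,d[2]),np.degrees(np.arctan2(-d[2],h))-24.7)
```

```text
[[4.939e-01 3.730e-01 1.446e-01 2.000e-04]
 [5.057e-01 2.759e-01 1.437e-01 1.700e-03]]
[0.49975593 0.32445123 0.14416745] 0.10174410448476903 -0.1568340126196117 0.18694590209944725 32.327013246114475
```

Tilt is about 33° lip-down. I'll shift forward, set the lip on the mat, then flatten the pan along the arc.

>>> apply_moves(
  plan=[
    [255,[-0.02,0.6,0.3],0],
    [255,[0,0.55,0.6],0],
    [255,[0,0,0.8],0],
    [255,[0,0,0.6],0],
    [255,[0,0,0.35],0],
    [255,[0,0,0.1],0],
    [255,[0,0,0],0],
  ],
  squeeze=60,
)

```text
time_s: 28.55
tcp_pos: [0.4566, 0.3163, 0.1453]
eef_rot: [180.0, -0.0, 97.5]
contact_force: [0.3, -0.0, -1.6]
gripper_width: 0.0139
```

```bash
python3 -c "
from h import *
print(get_state()['contact_force'])
snap('m2',(80,100,200,260),(170,40,290,170))"
```

```text
[ 0.34653762 -0.01195353 -1.64018556]
m2 k 2.8125 3.4615384615384617 split 338
```

View pics/m2.png

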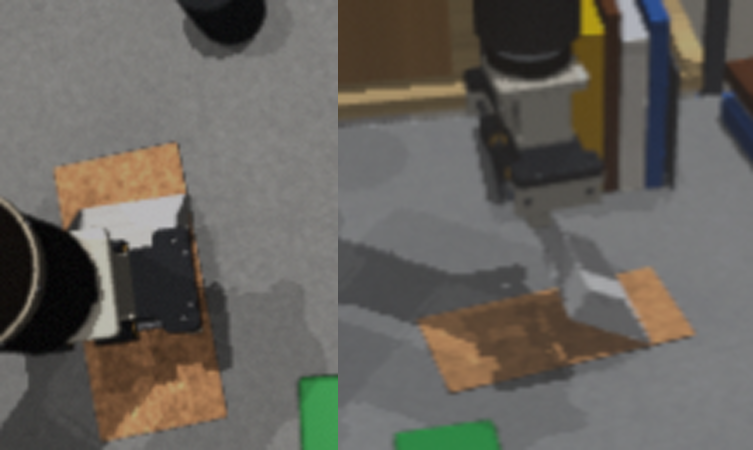

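The lip is just above the mat. Flattening with a light squeeze.

>>> apply_moves(
  plan=[
    [255,[0,-0.04,0.1],0],
    [255,[0,-0.14,0.13],0],
    [255,[0,-0.14,0.13],0],
    [255,[0,-0.14,0.14],0],
    [255,[0,-0.14,0.14],0],
    [255,[0,-0.14,0.14],0],
    [255,[0,-0.1,0.13],0],
    [255,[0,-0.1,0.13],0],
    [255,[0,-0.1,0.13],0],
    [255,[0,0,0],0],
  ],
  squeeze=20,
)

```text
time_s: 29.9
tcp_pos: [0.4044, 0.3095, 0.0856]
eef_rot: [-180.0, 0.0, 97.5]
contact_force: [-0.2, -0.5, -0.3]
gripper_width: 0.0137
```

```bash
python3 -c "
from h import *
print(get_state()['contact_force'])
snap('m3',(80,100,200,260),(170,40,290,170))"
```

```text
[-0.20149389 -0.46142434 -0.29566009]
m3 k 2.8125 3.4615384615384617 split 338
```

View pics/m3.png

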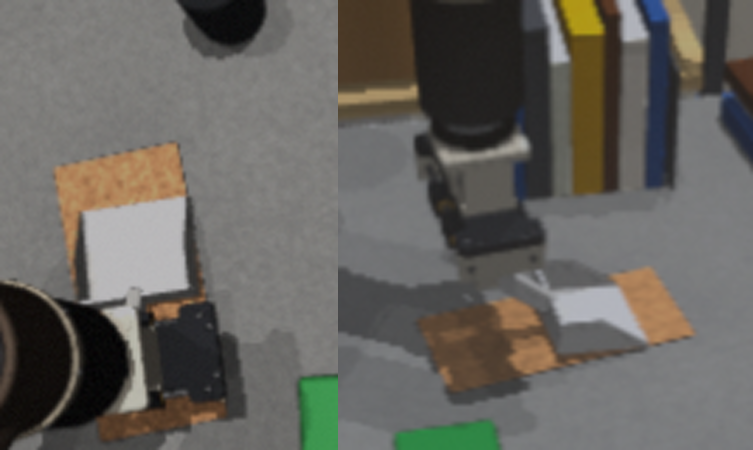

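>>> apply_moves(
  plan=[
    [255,[0,-0.06,0.1],0],
    [255,[0,-0.06,0.1],0],
    [255,[0,-0.06,0.1],0],
    [255,[0,-0.06,0.1],0],
    [255,[0,0,0.06],0],
    [255,[0,0,0],0],
    [255,[0,0,0],0],
  ],
  squeeze=12,
)

```text
time_s: 30.88
tcp_pos: [0.3926, 0.3081, 0.063]
eef_rot: [-180.0, 0.0, 97.5]
contact_force: [-1.1, -0.2, -1.4]
gripper_width: 0.0137
```

```bash
python3 -c "
from h import *
print(get_state()['contact_force'])
snap('m4',(80,100,200,260),(190,80,290,170))"
```

```text
[-1.09565814 -0.18898262 -1.42254164]
m4 k 2.8125 5.0 split 338
```

View pics/m4.png

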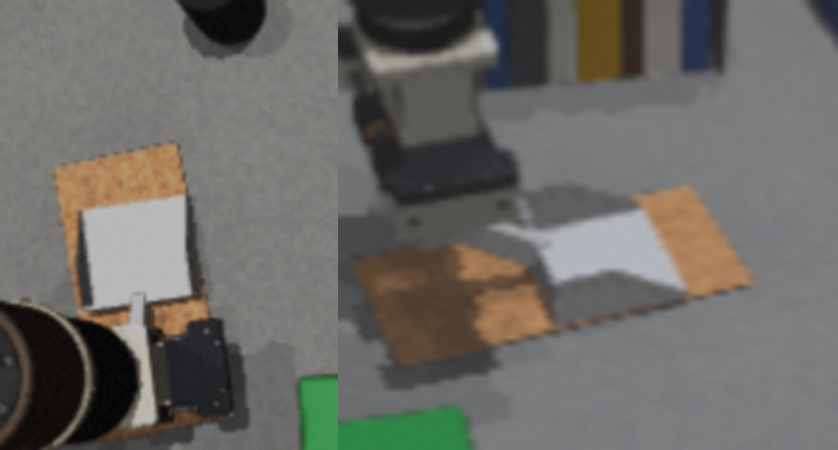

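The scoop looks flat on the mat. Releasing, then rising straight up.

>>> apply_moves(
  plan=[
    [200,[0,0,0],0],
    [100,[0,0,0],0],
    [0,[0,0,0],0],
    [0,[0,0,0],0],
    [0,[0,0,0],0],
  ],
)

```text
time_s: 31.6
tcp_pos: [0.3929, 0.3082, 0.0632]
eef_rot: [180.0, -0.0, 97.5]
contact_force: [-0.4, 0.1, 0.6]
gripper_width: 0.0533
```

>>> apply_moves(
  plan=[
    [0,[0,0,-0.3],0],
    [0,[0,0,-0.8],0],
    [0,[0,0,-1],0],
    [0,[0,0,-1],0],
    [0,[0,0,-1],0],
    [0,[0,-0.6,-0.6],0],
    [0,[0,-0.8,0],0],
    [0,[0,0,0],0],
    [0,[0,0,0],0],
  ],
)

```text
time_s: 32.72
tcp_pos: [0.3236, 0.2992, 0.2991]
eef_rot: [179.9, -0.1, 97.6]
contact_force: [0.1, 0.5, -0.3]
gripper_width: 0.0877
```

```bash
python3 -c "
from h import *
snap('m5',(80,130,180,260),(190,80,290,170))
T=viewer.capture('top')['frame'];S=viewer.capture('side')['frame']
cv2.imwrite('pics/f_side.png',cv2.resize(S,(800,600)))
cv2.imwrite('pics/f_top.png',cv2.resize(T,(800,600)))
"
```

```text
m5 k 3.4615384615384617 5.0 split 346
```

View pics/m5.png

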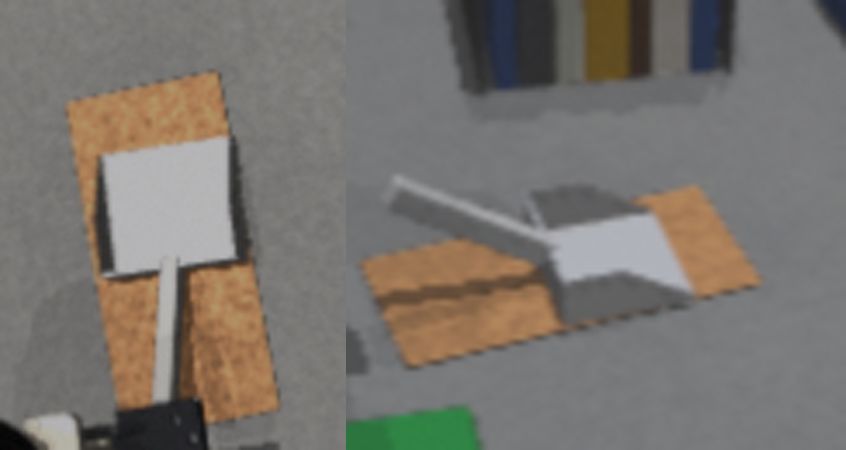

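View pics/f_side.png

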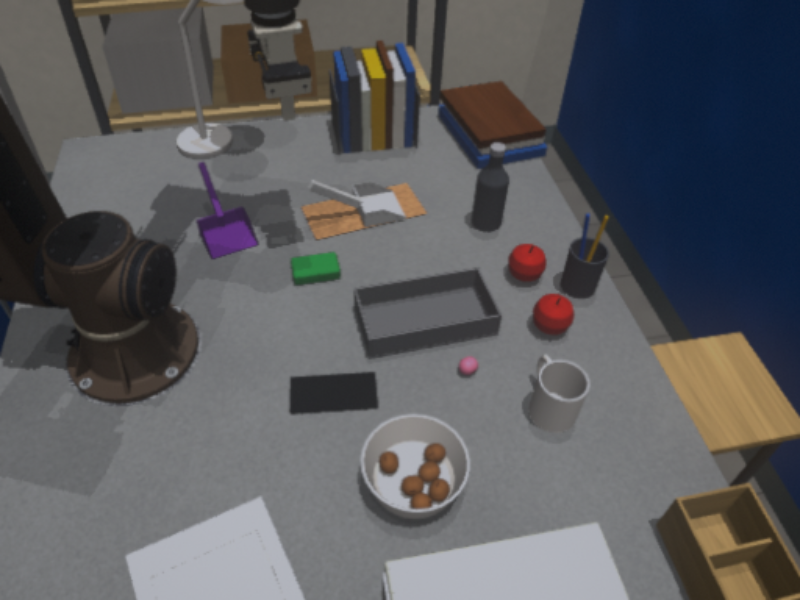

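View pics/f_top.png

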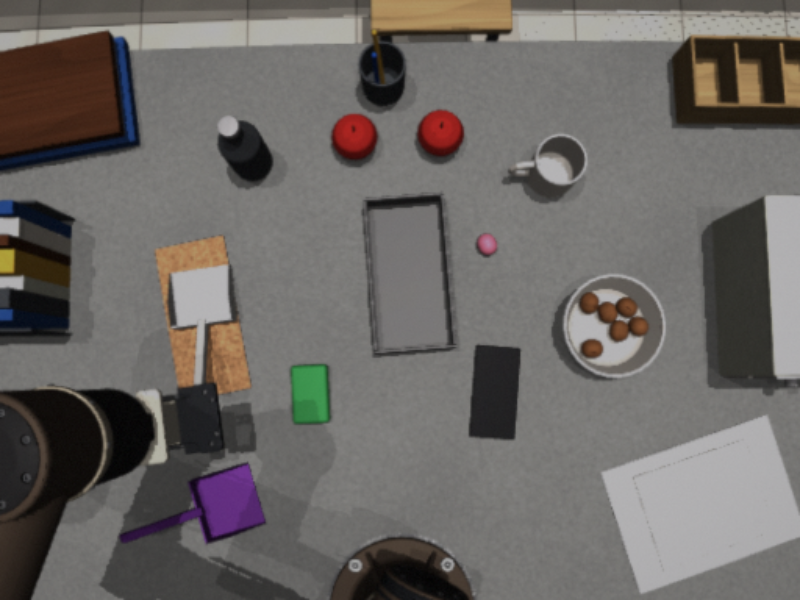

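The pictures show six walnuts in the bowl, an empty tub, and the scoop flat on the mat about where it lay. I'll check the numbers before handing in.

Run:
```python
from h import *
T=viewer.capture("top");S=viewer.capture("side")
w,a=walnuts(T);q=onz(T,w,.022);print("walnut dist to rim",np.linalg.norm(q-[.451,-.342,.065],axis=1).round(3))
a=np.array([[102,155],[230,137]])/3.4615+[80,130]-.4
b=np.array([[652-346,213],[692-346,293]])/5+[190,80]-.4
t=tri(T,a,S,b);print("lip",t.round(4))
L=t[:,:3].mean(0);o=L[:2]-.0475*np.array([.992,.129]);print("origin",o,"from mat centre",np.linalg.norm(o-[.477,.326]))
f=T["frame"];h0=cv2.imread("pics/top0.png")
h=cv2.cvtColor(f,cv2.COLOR_BGR2HSV)
k=np.array([[159*3.4615/3.4615,0]])
```

```text
walnut dist to rim [0.048 0.062]
lip [[0.552  0.38   0.0006 0.0011]
 [0.5626 0.2808 0.0054 0.0027]]
origin [0.51019621 0.32427632] from mat centre 0.0332409345337321
```

>>> apply_moves(
  plan=[
    [0,[0,0,0],0],
    [0,[0,0,0],0],
    [0,[0,0,0],0],
    [0,[0,0,0],0],
  ],
)

```text
time_s: 33.52
tcp_pos: [0.3235, 0.2992, 0.2982]
eef_rot: [180.0, -0.0, 97.5]
contact_force: [-0.3, 0.7, -0.1]
gripper_width: 0.0875
```

Run:
```python
from h import *
T=viewer.capture("top");w,a=walnuts(T);q=onz(T,w,.022);print("walnut dist to rim",np.linalg.norm(q-[.451,-.342,.065],axis=1).round(3))
```

```text
walnut dist to rim [0.048 0.062]
```

```bash
python3 -c "
from plant import close_job
print(close_job())"
```

```text
the job is handed in; nothing more can be done
None
```

All six walnuts went from the tub into the bowl in one scoopful. The scoop is back flat on its cork mat and released, and I handed the job in at about 33.5 s of the 72 s.

**How it went:** I let the scoop pivot in a relaxed grip, first lip-down to reach in behind the walnuts. I then flattened it on the tub floor, tipped it lip-up to carry them, and let the lip drop over the bowl to pour.

**Last checks:**
- **Tub and desk:** the tub is empty, and no walnuts are on the desk or in the scoop.
- **Scoop:** its origin is about 33 mm from the mat centre, with the lip at mat height. The two lip corners measured 0.6 mm and 5.4 mm, which is within reading error.
- **Grip and force:** the gripper is open and clear of everything. Wrist-force readings between moves stayed below about 4 N.
- **Bowl and bystanders:** they look unmoved by eye; I did not measure their final positions.

**Less certain:** in the last check the colour mask merged five touching walnuts into one blob. I therefore have two distances to the centre of the bowl's mouth, 48 mm for the cluster's centre and 62 mm for the single walnut, against the 75 mm limit. Two pictures about half a second apart gave the same values. That each of the six is inside, I checked by eye only.

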